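# Weigh out short-filled plastic bars on the balance and secure the good ones

## Task

Check the freshly pressed plastic bars for short fills: set the reference bar (the one with the steel knob) on one pan of the balance and weigh each pressed bar against it on the other; bars heavier than the reference go into the plywood dispatch tray and lighter ones onto the oven tray to be melted again, all lying flat side by side on the floor of their tray. When all are sorted, put the reference bar back upright in the middle of its rest and swing the tray's hold-down bail over the bars until its arms lie right down in their notches. Never press down on the pans with the gripper, and leave the short offcut and the other things on the bench where they are.

Things in the scene. Friction and masses are not known exactly. Their poses are not given: they have to be found in the camera images.
- bar_a_c (a point): point at the centre of a pressed recycled-plastic bar, 120 x 40 x 28 mm (its x along the length, z up when flat, the point 14 mm above its underside), 75 to 150 g, at least 20 g more or less than the reference bar. All pressed bars look alike: blue with pale flecks. Two or three of the four are there; an absent one is given as None.
- bar_b_c (a point): another pressed bar, same looks and size as bar_a (point at its centre)
- bar_c_c (a point): another pressed bar, same looks and size as bar_a (point at its centre)
- bar_d_c (a point): another pressed bar, same looks and size as bar_a (point at its centre)
- ref_c (a point): the reference bar: the same 120 x 40 x 28 mm bar, about 112 g, but with a steel knob on its top; the point is at the centre of the plastic bar, 14 mm above its underside; x along its length, z up
- ref_knob (a point): centre of the reference bar's round knob (53 mm above the bar's underside, axes as the bar's), 26 mm across and 16 mm high (its top 61 mm above the bar's underside, the knob's own underside 17 mm above the bar's upper face); can be gripped from above
- rest_top (a point): centre of the top face of the reference bar's rest, a fixed wooden slab 134 x 60 mm, 10 mm thick with a 2 mm cork facing 122 x 48 mm, so its top is 12 mm above the table; x along its length
- pan_left_top (a point): centre of the upper face of one balance pan, a flat steel disc 150 mm across and 6 mm thick, always level. The pans are 240 mm apart along the balance's y axis and about 125 mm above the table when even. The beam tips to a stop: the heavier pan goes down 18 mm and the lighter one up 18 mm, within about 1.5 s. Any spot on a pan reads the same. Between the pans stands a small pointer plate, up to 141 mm above the table; base 130 x 300 mm
- pan_right_top (a point): centre of the upper face of the other balance pan, same size; a loaded pan rises after its load when that is lifted off
- tray: fixed plywood dispatch tray, origin under its centre; outside 150 mm along x, 250 mm along y; floor 6 mm thick, walls 8 mm thick, the long walls (at x = +-71 mm) 44 mm high and the end walls 36 mm; inside 134 x 234 mm: holds three bars side by side along y, each lying along x
- oven_tray: fixed shallow steel oven tray, origin under its centre; outside 200 mm along x, 190 mm along y, walls 22 mm high and 4 mm thick with a rolled rim, floor 4 mm thick under baking paper
- bail (a joint): angle of the tray's hold-down bail, a steel rod bent into a U that spans the tray along its y and hinges on both end walls; 0 = down over the bars with its arms in the notch plates on the end walls, pi/2 = upright, it starts swung back behind the tray at 1.8 to 2.2; a stiff hinge (0.12 N m, about 2 N at the cross rod), it stays where it is left
- bail_grip (a point): middle of the bail's cross rod, which carries a black sleeve 14 mm thick and 90 mm long along the tray's y; 75 mm from the hinge line. With the bail down it lies 46 mm above the table at tray x = -15 mm
- bail_hinge (a point): middle of the bail's hinge line, which runs along the tray's y axis, 46 mm above the table at tray x = +60 mm; the bail swings from tray +x (open) up and over to tray -x (down)
- offcut_c (a point): centre of a short offcut, 60 x 40 x 28 mm, of the same plastic, lying near the bars; not part of the job
- tin: closed tin, 68 mm across, 65 mm high, origin under it; not part of the job
- spray: bottle of mould release, 60 mm across, 170 mm high, origin under it; not part of the job
- scraper: scraper 200 mm long lying on the table; not part of the job
- tape: roll of paper tape 80 mm across, 22 mm high; not part of the job
- brush: brush 180 mm long lying on the table; not part of the job
There are look-alikes about, which are no part of the job. Leave any orange or red look-alike of the part that bears ref_c alone.

How it is judged:
By the outcome, as a careful person would: the job done as asked, in the order asked, and still so for the second after the job is handed in, with the robot touching nothing.
Of bar_b, bar_c, bar_d only 1 to 2 are there at a start; the rules pass over those that are not, and their reading is None.
At some moment in a run one of bar_a, bar_b, bar_c, bar_d, ref may be knocked a few centimetres aside while the robot is not near it.
It also fails if it takes over 210 s, if anything falls off the work surface, if the arm or the gripper's body presses on something with over 40 N, if the wrist force passes 120 N, or if a joint passes its speed limit or range.

## Robot

A 6-joint arm with a two-finger parallel gripper is mounted at the origin on the work surface. World frame = base frame: x ahead of the robot, y to its left, z up, the work surface at z = 0. Lengths are in m, angles in rad, forces in N, time in s.
With the tool pointing down it reaches from about 0.25 to 0.725 m from the base axis. Payload 9.7 kg.
Tool frame: the origin (TCP) lies on the centre line of the jaws, within the pads' length; the fingertips stand 8 mm ahead of it and the grasp point (between the pads) lies 11 mm behind it; z points along the fingers, y is the line along which they close (so a half turn about z gives the same grasp; the last joint's range is limited). The gripper opens to 85 mm and grips with 20 to 120 N. Pads are 22 mm wide; open, the fingers measure 114 mm over their backs; the gripper's body (76 mm by 85 mm) begins 54 mm behind the grasp point. The pads swing forward as they close: fully open they stand 13 mm farther back than shut.
Start: joints at [-1.303, 0.087, 0.176, 1.66, 0, 1.571], TCP at [0.146, -0.53, 0.239] pointing down, gripper open.
Joint ranges: [-3.13, 3.13], [-0.85, 1.81], [-1.15, 1.24], [-2.2, 2.28], [-1.44, 1.52], [-3.14, 3.14]. Speed limits (rad/s): [2.22, 2.22, 2.57, 3.14, 3.14, 3.14].

## Interface

Orientations are given as a rotation vector (axis times angle).
In Python, from bench import bot, capture, camera_params, ticket, search_frame, outline_of gives the robot as it stands.
- The arm moves only by the tool send_rows, never from a script. Its arguments are lists of equal length, an entry for each row: "translation": the shift along the tool's x, y, z in m, a list of three; "delta_rot": the turn, a rotation vector about the tool's x, y, z in degrees, a list of three; "gripper": the gripper's target within -1 to 1 (fully open at 1, half-way at 0, shut at -1). A call has 1 to 8 rows; each row is the pose to reach, as a shift and turn from the pose commanded when the call began, along the tool's axes at that moment; what a row does not reach only later rows make up. A row lasts 1/10 s, in which the tool goes at most 50 mm and 8.59 degrees, less where a joint would pass 70% of its speed; a pose out of reach is approached as far as the arm can. A call with a gripper value outside its range is refused whole. The fingers move at their own pace and stop on an object; the grip force is fixed at half the most. Time passes only in rows, so rows that repeat a pose let the fingers close. It gives the time, the measured TCP pose, the force, the opening and the grip force at its end, in the units of the state.
- bot.get_state(): the state, without advancing time (a new reading comes with each control period).
- capture(name): name is "scene" or "top"; returns (picture, depth): 400x640x3 uint8, red, green, blue; 400x640 float32, m along the optical axis (not along the pixel's ray), 0 where there is no reading.
- camera_params(name): a dict with "mtx" (3x3 intrinsics, pixels), "R" (3x3) and "t" (3): a world point X has camera coordinates R X + t. Camera axes: x right, y down, z forward; pixel columns grow to the right and rows downward; lengths in m; the calibration is good to about 2 mm. A picture is of the moment at which its call begins. camera_params takes no time and is no camera call.
- ticket.finish_job(): hands the job in; it is judged then, once.
Trained networks look in the newest picture that a camera, given by its name, has taken for a name from the list of things; names that differ only in an ending like _2 or _b are one class to them, and where a whole thing is asked for, a point or a joint stands for the part that bears it (a point fixed in the world has none). Each returns a list of dicts, best first, with "confidence" (0 to 1); they miss things now and then, are a little off and sometimes report something else, mostly with a low value. They report only what shows in the picture. A call takes as long as a camera call. They do not tell look-alikes from the thing itself.
- search_frame(query, camera): "rect" ([left, top, width, height] in pixels, round what is visible of it).
- outline_of(query, camera): "pixels" (400x640 bool, what is visible of it) and "rect" ([left, top, width, height] in pixels, round what is visible of it).
The state is a dict: "t": time; "joints": joint angles; "qd": joint speeds; "tau": joint torques, N m; "tcp_pos": TCP position; "ee_rot": TCP orientation; "wrist_force": force on the tool from outside, world axes, zero at the start; "wrist_torque": the same for the moment, N m; "width": finger opening in m; "finger_force": force on a finger pad.
Only numpy, scipy, OpenCV 4.12 (cv2) and the standard library are available. Lean on these libraries where they do the work, as an engineer would, in place of code of your own. Each camera call takes 0.05 s, during which the arm holds its last target. There are 200 camera calls.

## Working session

There is one attempt and no reset: what is moved stays moved. The work goes in short steps, Python scripts to look and compute and a tool call to move; the robot and the scene stay as the last step left them, time stands still between calls to the robot, and variables do not carry over. Pictures are saved under pics/ and viewed, at most 14 in all, crops included, and the job is handed in when it is done.

Besides the shell and the picture viewer there is one more tool, called after "Call:" as name(argument=value, ...) on one line, values as JSON. send_rows: Moves the arm, as the interface text tells. Its arguments: {"type":"object","properties":{"translation":{"type":"array"},"delta_rot":{"type":"array"},"gripper":{"type":"array"}},"required":["translation","delta_rot","gripper"]}

```bash
ls; mkdir -p pics
cat > h.py <<'E'
import numpy as np, cv2
from bench import bot, capture, camera_params, ticket, search_frame, outline_of
def cloud(name, d):
    p=camera_params(name); K=p["mtx"]; R=np.array(p["R"]); t=np.array(p["t"])
    v,u=np.mgrid[0:400,0:640]
    c=np.stack([(u-K[0][2])/K[0][0]*d,(v-K[1][2])/K[1][1]*d,d],-1)
    return (c-t)@R
def save(n,img): cv2.imwrite("pics/"+n+".png",cv2.cvtColor(img,cv2.COLOR_RGB2BGR))
E
python3 - <<'E'
from h import *
for n in ("scene","top"):
    im,d=capture(n); save(n+"0",im); np.savez("/tmp/"+n,im=im,d=d)
    p=camera_params(n); print(n,-np.array(p["R"]).T@np.array(p["t"]))
    P=cloud(n,d)
    for q in ("bar_a_c","ref_c","ref_knob","rest_top","pan_left_top","tray","oven_tray","bail","bail_grip","offcut_c"):
        for r in outline_of(q,n)[:6]:
            m=r["pixels"]&(d>0)
            X=P[m]
            if len(X)<5: continue
            zt=np.percentile(X[:,2],90); T=X[X[:,2]>zt-.008]
            rc=cv2.minAreaRect((T[:,:2]*1000).astype(np.float32))
            print(n,q,round(r["confidence"],2),r["rect"],"z",round(zt,3),np.round(rc[0],0),np.round(rc[1],0),round(rc[2]))
print(bot.get_state())
E
```

```text
pics
scene [ 1.35704616 -0.07881777  0.88911955]
scene bar_a_c 0.4 [257.0, 228.6, 21.9, 33.4] z 0.012 [ 634. -258.] [133.  60.] 5
scene ref_c 0.89 [252.9, 222.1, 19.3, 34.2] z 0.069 [ 632. -257.] [26. 25.] 38
scene ref_c 0.62 [141.4, 195.4, 27.9, 30.4] z 0.052 [ 508. -624.] [27. 23.] 1
scene ref_c 0.57 [227.2, 150.5, 27.9, 20.2] z 0.046 [ 258. -392.] [23. 23.] 85
scene ref_c 0.2 [311.9, 187.7, 11.4, 7.8] z 0.03 [417. -99.] [26. 30.] 2
scene ref_knob 0.95 [223.3, 149.3, 33.6, 19.6] z 0.037 [ 257. -392.] [ 37. 114.] 18
scene ref_knob 0.93 [146.8, 191.9, 20.4, 34.4] z 0.053 [ 508. -625.] [25. 26.] 82
scene ref_knob 0.76 [253.9, 218.4, 20.9, 39.1] z 0.066 [ 632. -257.] [26. 25.] 38
scene ref_knob 0.17 [425.6, 210.3, 93.3, 8.6] z 0.119 [597. 344.] [ 27. 285.] 9
scene rest_top 0.51 [257.5, 230.0, 19.0, 32.5] z 0.013 [ 640. -257.] [121.  59.] 5
scene pan_left_top 0.91 [377.4, 203.1, 50.2, 42.8] z 0.126 [654. 134.] [143. 146.] 18
scene pan_left_top 0.57 [412.5, 189.8, 106.0, 49.3] z 0.096 [593. 352.] [ 18. 268.] 4
scene tray 0.68 [413.0, 193.9, 110.7, 44.4] z 0.102 [603. 335.] [ 97. 301.] 14
[... 1917 characters left out ...]
] z 0.066 [ 630. -258.] [22. 25.] 45
{'t': 1.1, 'joints': array([-1.30300517e+00,  8.69004357e-02,  1.75901002e-01,  1.65978627e+00,
        4.98579077e-06,  1.57079331e+00]), 'qd': array([ 0.00042817,  0.00020359, -0.00118548, -0.00023805, -0.00155141,
       -0.00020935]), 'tau': array([-2.03359596e-03, -5.20109797e+01,  4.64868772e+01,  1.57070863e-03,
       -5.37189663e-06,  1.78287593e-05]), 'tcp_pos': array([ 0.14553331, -0.53039962,  0.23928445]), 'ee_rot': array([3.11346302e+00, 4.19392983e-01, 9.98885121e-06]), 'wrist_force': array([0.12798208, 0.17405296, 0.16845175]), 'wrist_torque': array([ 0.04643334, -0.02794035,  0.02192465]), 'finger_force': 0.0, 'width': 0.0852802815352988}
```

Run:
```python
from h import *
a=np.load("/tmp/top.npz"); b=np.load("/tmp/scene.npz")
save("t1",cv2.resize(a["im"][90:310,130:530],(800,440),interpolation=cv2.INTER_CUBIC))
save("s1",cv2.resize(b["im"][120:320,120:540],(800,381),interpolation=cv2.INTER_CUBIC))
P=cloud("top",a["d"]); im=a["im"].astype(int)
m=((im[...,2]>im[...,0]+25)&(a["d"]>0)&(P[...,2]>.015)&(P[...,2]<.04)).astype(np.uint8)
n,l,s,c=cv2.connectedComponentsWithStats(m)
for i in range(1,n):
    if s[i,4]<60: continue
    T=P[l==i]; T=T[T[:,2]>.022]
    if len(T)<30: continue
    rc=cv2.minAreaRect((T[:,:2]*1000).astype(np.float32)); print(s[i],np.round(rc[0]),np.round(rc[1]),round(rc[2],1),np.median(T[:,2]))
```

```text
[373 161  12  34 227] [ 631. -257.] [119.  39.] 2.7 0.0375389728950902
[330 207  12  34 321] [ 466. -102.] [ 37. 117.] 86.2 0.026302612151969263
[266 210  16  34 358] [458. 118.] [ 39. 117.] 80.6 0.02670682349395359
[378 246  17  17  94] [ 357. -280.] [56. 34.] 47.0 0.026572288504343462
```

View pics/t1.png

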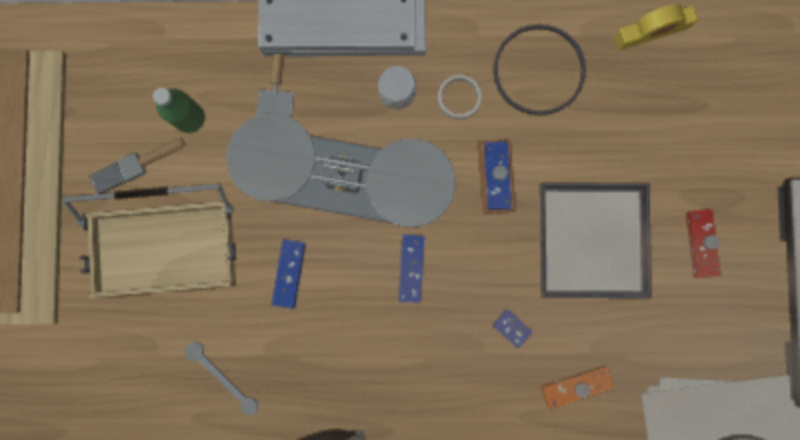

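View pics/s1.png

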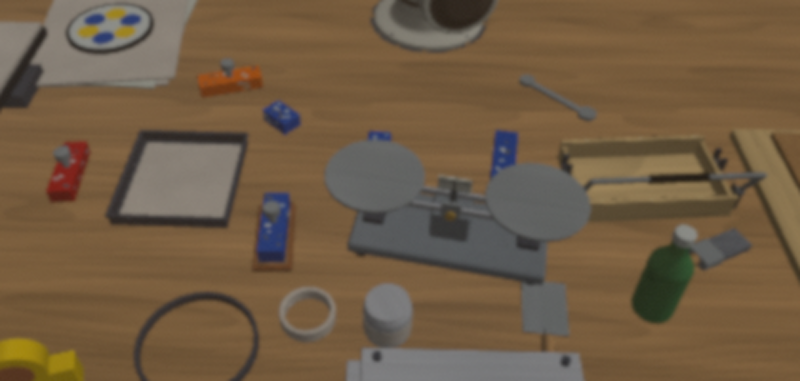

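Two pressed bars are visible, at crop (412,268) → world (466,-102) and crop (289,273) → (458,118). The blue reference is on its rest at (498,175). The orange and red look-alikes sit at the sides, and the bail is open behind the tray.

```bash
cat >> h.py <<'E'
from scipy.spatial.transform import Rotation as Ro
def plan(*wps):
    s=bot.get_state(); R=Ro.from_rotvec(s["ee_rot"]).as_matrix(); p=s["tcp_pos"]
    print("t",round(s["t"],1),"tcp",np.round(p*1000,1),"yaw",round(np.degrees(np.arctan2(R[1,0],R[0,0])),1),"j",np.round(s["joints"],2))
    for x,y,z,yaw in wps:
        a=np.radians(yaw); G=np.array([[np.cos(a),np.sin(a),0],[np.sin(a),-np.cos(a),0],[0,0,-1]])
        d=R.T@(np.array([x,y,z])/1000-p); r=np.degrees(Ro.from_matrix(R.T@G).as_rotvec())
        print((x,y,z,yaw),"->",np.round(d,4).tolist(),np.round(r,1).tolist())
def rect(T):
    b=cv2.boxPoints(cv2.minAreaRect((T[:,:2]*1000).astype(np.float32))); e=[b[1]-b[0],b[2]-b[1]]
    L=max(e,key=np.linalg.norm); a=(np.degrees(np.arctan2(L[1],L[0]))+90)%180-90
    return np.round(b.mean(0),1),np.round(sorted(map(np.linalg.norm,e)),0),round(float(a),1)
def blues(cam="top",lo=.018,hi=.22):
    "blue flat tops in the picture: centre, size, angle, z"
    im0,d=capture(cam); P=cloud(cam,d); im=im0.astype(int)
    m=((im[...,2]>im[...,0]+25)&(d>0)&(P[...,2]>lo)&(P[...,2]<hi)).astype(np.uint8)
    n,l,s,c=cv2.connectedComponentsWithStats(cv2.morphologyEx(m,cv2.MORPH_CLOSE,np.ones((3,3))))
    for i in range(1,n):
        if s[i,4]<60: continue
        T=P[(l==i)&(d>0)]; z=np.median(T[:,2]); T=T[abs(T[:,2]-z)<.01]
        if len(T)>40: print(cam,"blue",*rect(T),"z",round(z,4))
    return im0,d,P
def pans(P):
    for n,c in (("R",(.607,-.101)),("L",(.653,.134))):
        m=(np.hypot(P[...,0]-c[0],P[...,1]-c[1])<.085)&(P[...,2]>.1); Z=P[...,2][m]
        print(n,"pan z hist",[(round(b,3),int(h)) for h,b in zip(*np.histogram(Z,np.arange(.1,.25,.006))) if h>8])
E
python3 - <<'E'
from h import *
im,d,P=blues(); pans(P)
plan((631,-257.5,200,4),(631,-257.5,54,4))
for n in("scene","top"):
    P=cloud(n,np.load(f"/tmp/{n}.npz")["d"])
    for nm,lo,hi,bx in (("tray hi",.038,.05,(.40,.60,.19,.49)),("tray floor",.003,.012,(.45,.56,.25,.44)),("oven rim",.015,.03,(.40,.63,-.56,-.315)),("panL",.115,.135,(.56,.74,.05,.22)),("panR",.115,.135,(.52,.69,-.19,-.02))):
        m=(P[...,2]>lo)&(P[...,2]<hi)&(P[...,0]>bx[0])&(P[...,0]<bx[1])&(P[...,1]>bx[2])&(P[...,1]<bx[3])
        if m.sum()>20: print(n,nm,*rect(P[m]),round(P[m][:,2].mean(),4))
E
```

```text
top blue [ 630.3 -257.4] [ 40. 118.] 2.6 z 0.0385
top blue [515.  879.3] [100. 241.] -16.0 z 0.1659
top blue [ 466.1 -102.1] [ 37. 117.] -3.9 z 0.0265
top blue [457.4 118.1] [ 39. 117.] -8.9 z 0.026
top blue [ 357.8 -280.6] [35. 55.] 45.3 z 0.0262
top blue [127.6 987.5] [ 63. 148.] 3.9 z 0.0965
top blue [ 132.8 -683.3] [30. 41.] 71.8 z 0.0202
R pan z hist [(np.float64(0.112), 49), (np.float64(0.118), 878), (np.float64(0.124), 603), (np.float64(0.13), 9)]
L pan z hist [(np.float64(0.112), 41), (np.float64(0.118), 900), (np.float64(0.124), 576)]
t 1.1 tcp [ 145.5 -530.4  239.3] yaw 15.3 j [-1.3   0.09  0.18  1.66 -0.    1.57]
(631, -257.5, 200, 4) -> [0.5404, -0.1347, 0.0393] [0.0, 0.0, 11.3]
(631, -257.5, 54, 4) -> [0.5404, -0.1347, 0.1853] [0.0, 0.0, 11.3]
scene tray hi [502.4 347.6] [154. 271.] -85.3 0.0426
scene tray floor [494.9 345. ] [ 90. 190.] -89.6 0.0057
scene oven rim [ 514.5 -431. ] [197. 210.] -0.4 0.0226
scene panL [652.9 134. ] [148. 148.] -10.9 0.1243
scene panR [ 607.5 -101.3] [148. 149.] -17.7 0.1243
top tray hi [501.2 347.4] [151. 273.] -85.4 0.0422
top tray floor [504.6 345.2] [109. 190.] 89.7 0.0058
top oven rim [ 515.7 -431.4] [199. 205.] -0.3 0.0225
top panL [650.6 133.9] [147. 148.] 88.6 0.1232
top panR [ 607.2 -100.9] [145. 148.] -45.6 0.1232
```

Call:
send_rows(translation=[[0.54,-0.135,0.04],[0.54,-0.135,0.04],[0.54,-0.135,0.04],[0.54,-0.135,0.04],[0.54,-0.135,0.04],[0.54,-0.135,0.04],[0.54,-0.135,0.04],[0.54,-0.135,0.04]], delta_rot=[[0,0,11.3],[0,0,11.3],[0,0,11.3],[0,0,11.3],[0,0,11.3],[0,0,11.3],[0,0,11.3],[0,0,11.3]], gripper=[0,0,0,0,0,0,0,0])

```text
t: 1.95
tcp_pos: [0.4913, -0.3354, 0.2109]
ee_rot: [3.139, 0.111, 0.001]
wrist_force: [-0.2, -1.3, 0.7]
width: 0.0429
finger_force: 0.0
```

Run:
```python
from h import *
plan((631,-257.5,200,4),(631,-257.5,54,4))
```

```text
t 1.9 tcp [ 491.3 -335.4  210.9] yaw 4.0 j [-0.6   0.19  0.23  1.62 -0.    2.47]
(631, -257.5, 200, 4) -> [0.1448, -0.0678, 0.011] [0.0, -0.0, 0.0]
(631, -257.5, 54, 4) -> [0.1448, -0.0679, 0.157] [0.0, -0.0, 0.0]
```

Call:
send_rows(translation=[[0.145,-0.068,0.011],[0.145,-0.068,0.011],[0.145,-0.068,0.011],[0.145,-0.068,0.011],[0.145,-0.068,0.011],[0.145,-0.068,0.011]], delta_rot=[[0,0,0],[0,0,0],[0,0,0],[0,0,0],[0,0,0],[0,0,0]], gripper=[0.2,0.2,0.2,0.2,0.2,0.2])

```text
t: 2.55
tcp_pos: [0.6289, -0.2591, 0.1999]
ee_rot: [3.14, 0.111, -0.001]
wrist_force: [-0.4, 0.1, 0.6]
width: 0.0514
finger_force: 0.0
```

Run:
```python
from h import *
plan((631,-257.5,54,3.5))
```

```text
t 2.5 tcp [ 628.9 -259.1  199.9] yaw 4.0 j [-0.39  0.41  0.48  1.65 -0.    2.68]
(631, -257.5, 54, 3.5) -> [0.0023, -0.0015, 0.1459] [0.0, 0.0, 0.5]
```

Call:
send_rows(translation=[[0,0,0.05],[0,0,0.09],[0,0,0.09],[0,0,0.09]], delta_rot=[[0,0,0],[0,0,0],[0,0,0],[0,0,0]], gripper=[0.2,0.2,0.2,0.2])

```text
t: 2.95
tcp_pos: [0.6284, -0.2596, 0.1114]
ee_rot: [3.14, 0.108, 0.0]
wrist_force: [0.8, 0.1, 1.4]
width: 0.0515
finger_force: 0.0
```

Run:
```python
from h import *
plan((631,-257.5,54,3.5))
```

```text
t 3.0 tcp [ 628.4 -259.6  111.4] yaw 4.0 j [-0.39  0.39  0.29  1.47 -0.    2.68]
(631, -257.5, 54, 3.5) -> [0.0027, -0.002, 0.0574] [0.0, -0.0, 0.5]
```

Call:
send_rows(translation=[[0.003,-0.002,0.03],[0.003,-0.002,0.057],[0.003,-0.002,0.057],[0.003,-0.002,0.057],[0.003,-0.002,0.057],[0.003,-0.002,0.057],[0.003,-0.002,0.057],[0.003,-0.002,0.057]], delta_rot=[[0,0,0],[0,0,0],[0,0,0],[0,0,0],[0,0,0],[0,0,0],[0,0,0],[0,0,0]], gripper=[0.2,0.2,0.2,-1,-1,-1,-1,-1])

```text
t: 3.75
tcp_pos: [0.6336, -0.2571, 0.0567]
ee_rot: [3.137, 0.111, 0.007]
wrist_force: [-2.2, 1.3, 8.1]
width: 0.0237
finger_force: 58.5
```

Call:
send_rows(translation=[[0,0,-0.05],[0,0,-0.1],[0,0,-0.17],[0,0,-0.17],[0,0,-0.17]], delta_rot=[[0,0,0],[0,0,0],[0,0,0],[0,0,0],[0,0,0]], gripper=[-1,-1,-1,-1,-1])

```text
t: 4.25
tcp_pos: [0.6336, -0.257, 0.2293]
ee_rot: [3.136, 0.111, 0.013]
wrist_force: [-0.7, -1.2, -1.8]
width: 0.0236
finger_force: 59.3
```

Run:
```python
from h import *
plan((607,-101,230,4),(607,-101,171,4))
im,d=capture("scene"); save("s2",cv2.resize(im[130:290,200:440],(720,480),interpolation=cv2.INTER_CUBIC))
print(bot.get_state()["width"])
```

```text
t 4.2 tcp [ 633.6 -257.   229.3] yaw 4.0 j [-0.39  0.42  0.56  1.7  -0.    2.69]
(607, -101, 230, 4) -> [-0.0155, -0.1575, -0.0015] [0.2, -0.5, 0.0]
(607, -101, 171, 4) -> [-0.016, -0.1577, 0.0575] [0.2, -0.5, 0.0]
0.023675398218694542
```

View pics/s2.png

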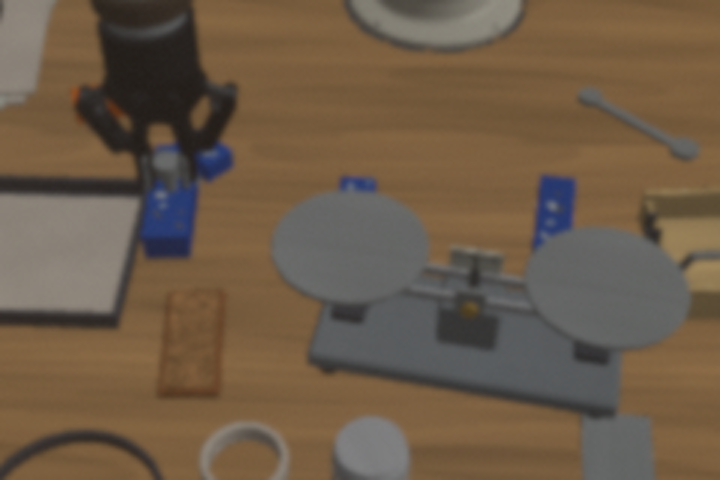

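The reference bar hangs level from the knob at (170,165), and the empty cork rest shows at (190,340).

Call:
send_rows(translation=[[-0.016,-0.158,0],[-0.016,-0.158,0],[-0.016,-0.158,0],[-0.016,-0.158,0],[-0.016,-0.158,0],[-0.016,-0.158,0],[-0.016,-0.158,0]], delta_rot=[[0,0,0],[0,0,0],[0,0,0],[0,0,0],[0,0,0],[0,0,0],[0,0,0]], gripper=[-1,-1,-1,-1,-1,-1,-1])

```text
t: 5.0
tcp_pos: [0.6053, -0.1013, 0.2222]
ee_rot: [3.14, 0.109, -0.001]
wrist_force: [-0.7, -0.4, -0.7]
width: 0.0239
finger_force: 59.4
```

Run:
```python
from h import *
plan((607,-101,171,4))
for n in ("top","scene"):
    im,d=capture(n); P=cloud(n,d)
    m=(P[...,2]>.006)&(P[...,2]<.02)&(abs(P[...,0]-.632)<.09)&(abs(P[...,1]+.258)<.05)
    print(n,"rest",*rect(P[m]),P[m][:,2].mean())
    im=im.astype(int); m=(im[...,2]>im[...,0]+25)&(d>0)&(P[...,2]>.08)&(abs(P[...,0]-.607)<.12)&(abs(P[...,1]+.1)<.1)
    print("held bar",m.sum(),P[m].min(0),P[m].max(0))
```

```text
t 5.0 tcp [ 605.3 -101.3  222.2] yaw 4.0 j [-0.17  0.24  0.32  1.65 -0.    2.91]
(607, -101, 171, 4) -> [0.0017, -0.0002, 0.0512] [0.0, 0.1, -0.0]
top rest [ 639.3 -251.2] [ 77. 148.] 1.5 0.010512329783772697Traceback (most recent call last):
  File "<stdin>", line 8, in <module>
    return umr_minimum(a, axis, None, out, keepdims, initial, where)
ValueError: zero-size array to reduction operation minimum which has no identity
```

Call:
send_rows(translation=[[0.002,0,0.03],[0.002,0,0.042],[0.002,0,0.047],[0.002,0,0.049],[0.002,0,0.05],[0.002,0,0.05]], delta_rot=[[0,0,0],[0,0,0],[0,0,0],[0,0,0],[0,0,0],[0,0,0]], gripper=[-1,-1,-1,-1,-1,-1])

```text
t: 5.65
tcp_pos: [0.6075, -0.0999, 0.1737]
ee_rot: [3.139, 0.111, 0.002]
wrist_force: [0.3, 0.4, -1.1]
width: 0.024
finger_force: 59.4
```

Run:
```python
from h import *
plan((607,-101,171,4))
im,d=capture("scene"); P=cloud("scene",d); pans(P)
im=im.astype(int); m=(im[...,2]>im[...,0]+25)&(d>0)&(P[...,2]>.08)&(abs(P[...,0]-.607)<.12)&(abs(P[...,1]+.1)<.1)
X=P[m]; print("held bar",m.sum(),X.min(0),X.max(0), np.percentile(X[:,2],[2,50,98]))
```

```text
t 5.7 tcp [607.5 -99.9 173.7] yaw 4.0 j [-0.16  0.23  0.21  1.55 -0.    2.91]
(607, -101, 171, 4) -> [-0.0006, 0.001, 0.0027] [0.0, -0.1, 0.0]
R pan z hist [(np.float64(0.118), 430), (np.float64(0.124), 698), (np.float64(0.13), 21), (np.float64(0.136), 23), (np.float64(0.142), 23), (np.float64(0.148), 34), (np.float64(0.154), 253), (np.float64(0.172), 22), (np.float64(0.178), 29), (np.float64(0.184), 55), (np.float64(0.19), 34), (np.float64(0.196), 20), (np.float64(0.202), 15), (np.float64(0.208), 33), (np.float64(0.214), 53), (np.float64(0.22), 71), (np.float64(0.226), 30), (np.float64(0.232), 48), (np.float64(0.238), 57)]
L pan z hist [(np.float64(0.118), 667), (np.float64(0.124), 1105)]
held bar 335 [ 0.54766047 -0.11805857  0.12118475] [ 0.66710888 -0.07853011  0.2050934 ] [0.13078712 0.15591215 0.16276673]
```

Call:
send_rows(translation=[[0,0,0.002],[0,0,0.003],[0,0,0.003],[0,0,0.003],[0,0,0.003],[0,0,-0.02],[0,0,-0.06],[0,0,-0.08]], delta_rot=[[0,0,0],[0,0,0],[0,0,0],[0,0,0],[0,0,0],[0,0,0],[0,0,0],[0,0,0]], gripper=[-1,-1,0.2,0.2,0.2,0.2,0.2,0.2])

```text
t: 6.5
tcp_pos: [0.6075, -0.0999, 0.2562]
ee_rot: [3.139, 0.111, 0.005]
wrist_force: [-0.3, 0.4, 0.1]
width: 0.0512
finger_force: 0.0
```

Run:
```python
from h import *
im,d,P=blues("scene"); pans(P)
plan((466,-102,160,176),(466,-102,30,176))
```

```text
scene blue [ 146.3 1009.4] [ 98. 120.] -0.0 z 0.0974
scene blue [484.1 860. ] [11. 83.] 12.0 z 0.1009
scene blue [ 359.6 -280.7] [39. 62.] 47.2 z 0.0269
scene blue [606.1 -97.3] [ 37. 119.] 2.2 z 0.1338
scene blue [444.9 120.7] [35. 89.] -8.6 z 0.0272
R pan z hist [(np.float64(0.1), 437), (np.float64(0.106), 684), (np.float64(0.112), 21), (np.float64(0.118), 26), (np.float64(0.124), 21), (np.float64(0.13), 309), (np.float64(0.136), 54), (np.float64(0.154), 13), (np.float64(0.16), 19), (np.float64(0.166), 41)]
L pan z hist [(np.float64(0.1), 26), (np.float64(0.136), 753), (np.float64(0.142), 1043)]
t 6.5 tcp [ 608.  -100.   258.8] yaw 4.0 j [-0.16  0.25  0.41  1.72 -0.    2.91]
(466, -102, 160, 176) -> [-0.1424, -0.0081, 0.0979] [0.5, 0.1, -172.0]
(466, -102, 30, 176) -> [-0.1432, -0.0083, 0.2279] [0.5, 0.1, -172.0]
```

Call:
send_rows(translation=[[0,0,0],[-0.05,0,0],[-0.1,-0.004,0],[-0.143,-0.008,0],[-0.143,-0.008,0.02],[-0.143,-0.008,0.04],[-0.143,-0.008,0.06],[-0.143,-0.008,0.06]], delta_rot=[[0,0,-8],[0,0,-16],[0,0,-24],[0,0,-32],[0,0,-40],[0,0,-48],[0,0,-56],[0,0,-64]], gripper=[0.3,0.3,0.3,0.3,0.3,0.3,0.3,0.3])

```text
t: 7.35
tcp_pos: [0.4629, -0.1017, 0.1903]
ee_rot: [-2.597, -1.764, 0.003]
wrist_force: [0.6, -0.6, 0.9]
width: 0.0552
finger_force: 0.0
```

Call:
send_rows(translation=[[0,0,0],[0,0,0],[0,0,0],[0,0,0],[0,0,0],[0,0,0],[0,0,0],[0,0,0]], delta_rot=[[0,0,-8],[0,0,-16],[0,0,-24],[0,0,-32],[0,0,-40],[0,0,-48],[0,0,-56],[0,0,-64]], gripper=[0.3,0.3,0.3,0.3,0.3,0.3,0.3,0.3])

```text
t: 8.15
tcp_pos: [0.464, -0.1019, 0.1929]
ee_rot: [1.268, 2.874, 0.0]
wrist_force: [-0.3, 0.4, -0.1]
width: 0.0557
finger_force: 0.0
```

Call:
send_rows(translation=[[0,0,0],[0,0,0],[0,0,0],[0,0,0],[0,0,0],[0,0,0],[0,0,0]], delta_rot=[[0,0,-8],[0,0,-16],[0,0,-24],[0,0,-32],[0,0,-40],[0,0,-44],[0,0,-44]], gripper=[0.5,0.5,0.5,0.5,0.5,0.5,0.5])

```text
t: 8.85
tcp_pos: [0.464, -0.1019, 0.1929]
ee_rot: [0.107, 3.14, -0.0]
wrist_force: [0.5, 0.4, 0.0]
width: 0.064
finger_force: 0.0
```

Run:
```python
from h import *
blues("top"); blues("scene",hi=.05)
plan((466,-102,60,176),(466,-102,13,176))
```

```text
top blue [615.1 -98.5] [ 40. 101.] -0.3 z 0.1333
top blue [513.9 878.8] [101. 242.] -16.7 z 0.1653
top blue [457.2 117.8] [ 39. 117.] -8.6 z 0.0258
top blue [ 357.7 -280.7] [35. 56.] 45.5 z 0.0266
top blue [126.6 992.4] [ 68. 147.] 0.5 z 0.0963
top blue [ 126.1 -681.3] [40. 40.] -58.2 z 0.0204
top blue [  57.6 -640.3] [38. 42.] 86.9 z 0.0197
top blue [  57.8 -721.2] [40. 42.] 80.6 z 0.0197
scene blue [ 361.4 -278.7] [38. 59.] 46.2 z 0.0272
scene blue [444.5 120.7] [36. 86.] -7.5 z 0.0276
t 8.9 tcp [ 464.  -101.9  192.9] yaw 175.9 j [-0.22 -0.1  -0.1   1.57 -0.   -0.14]
(466, -102, 60, 176) -> [-0.002, 0.0001, 0.1329] [-0.0, 0.0, -0.1]
(466, -102, 13, 176) -> [-0.002, 0.0001, 0.1799] [-0.0, 0.0, -0.1]
```

Call:
send_rows(translation=[[-0.002,0,0.05],[-0.002,0,0.1],[-0.002,0,0.15],[-0.002,0,0.17],[-0.002,0,0.18],[-0.002,0,0.18]], delta_rot=[[0,0,0],[0,0,0],[0,0,0],[0,0,0],[0,0,0],[0,0,0]], gripper=[0.5,0.5,0.5,0.5,0.5,0.5])

```text
t: 9.55
tcp_pos: [0.4656, -0.102, 0.0123]
ee_rot: [-0.11, -3.138, -0.0]
wrist_force: [-0.3, -0.4, -0.3]
width: 0.0642
finger_force: 0.0
```

Call:
send_rows(translation=[[0,0,0],[0,0,0],[0,0,0],[0,0,0],[0,0,0],[0,0,-0.05],[0,0,-0.1],[0,0,-0.1]], delta_rot=[[0,0,0],[0,0,0],[0,0,0],[0,0,0],[0,0,0],[0,0,0],[0,0,0],[0,0,0]], gripper=[-1,-1,-1,-1,-1,-1,-1,-1])

```text
t: 10.35
tcp_pos: [0.4692, -0.1028, 0.1207]
ee_rot: [0.108, 3.129, -0.003]
wrist_force: [1.0, -0.5, -2.3]
width: 0.0386
finger_force: 61.5
```

Run:
```python
from h import *
blues("scene",lo=.05)
plan((645,128,240,176),(645,128,160,176))
```

```text
scene blue [ 147.1 1007. ] [ 93. 121.] 0.9 z 0.0972
scene blue [484.2 858.7] [11. 83.] 11.0 z 0.1015
scene blue [ 539.9 -101.3] [ 40. 252.] 2.1 z 0.1335
t 10.4 tcp [ 468.2 -102.6  117.4] yaw 176.0 j [-0.22 -0.1  -0.25  1.42 -0.   -0.15]
(645, 128, 240, 176) -> [-0.1613, 0.2421, -0.1217] [-0.1, 0.4, 0.0]
(645, 128, 160, 176) -> [-0.1607, 0.2422, -0.0417] [-0.1, 0.4, 0.0]
```

Call:
send_rows(translation=[[0,0,-0.05],[0,0,-0.1],[-0.02,0.04,-0.122],[-0.05,0.08,-0.122],[-0.08,0.12,-0.122],[-0.11,0.16,-0.122],[-0.14,0.2,-0.122],[-0.161,0.242,-0.122]], delta_rot=[[0,0,0],[0,0,0],[0,0,0],[0,0,0],[0,0,0],[0,0,0],[0,0,0],[0,0,0]], gripper=[-1,-1,-1,-1,-1,-1,-1,-1])

```text
t: 11.2
tcp_pos: [0.6446, 0.1298, 0.2335]
ee_rot: [-0.109, -3.139, 0.001]
wrist_force: [0.4, -0.6, -1.1]
width: 0.0391
finger_force: 61.4
```

Call:
send_rows(translation=[[0,0,0],[0,0,0],[0,0,0]], delta_rot=[[0,0,0],[0,0,0],[0,0,0]], gripper=[-1,-1,-1])

```text
t: 11.5
tcp_pos: [0.643, 0.1276, 0.2347]
ee_rot: [-0.109, -3.139, 0.001]
wrist_force: [-0.2, 0.0, -1.3]
width: 0.0389
finger_force: 61.4
```

Run:
```python
from h import *
im,d,P=blues("scene",lo=.05); blues("top",lo=.05); pans(P)
plan((650,130,200,176),(650,130,160,176))
```

```text
scene blue [ 147.9 1005.3] [ 90. 118.] 2.3 z 0.0976
scene blue [484.4 859.1] [11. 82.] 8.6 z 0.1012
scene blue [606.5 -97.3] [ 37. 120.] 2.2 z 0.1342
top blue [604.4 -98.9] [ 40. 120.] 2.5 z 0.1334
top blue [515.1 879.8] [102. 242.] -15.9 z 0.1656
top blue [126.6 989.4] [ 61. 147.] 1.6 z 0.0963
R pan z hist [(np.float64(0.1), 447), (np.float64(0.106), 677), (np.float64(0.112), 18), (np.float64(0.118), 24), (np.float64(0.124), 23), (np.float64(0.13), 306), (np.float64(0.136), 58), (np.float64(0.154), 14), (np.float64(0.16), 21), (np.float64(0.166), 40)]
L pan z hist [(np.float64(0.1), 23), (np.float64(0.136), 689), (np.float64(0.142), 923), (np.float64(0.22), 32), (np.float64(0.226), 37), (np.float64(0.232), 43), (np.float64(0.238), 57)]
t 11.6 tcp [643.  127.1 235.6] yaw 176.0 j [ 0.2   0.35  0.48  1.7  -0.    0.27]
(650, 130, 200, 176) -> [-0.0068, 0.0033, 0.0356] [0.0, 0.0, -0.0]
(650, 130, 160, 176) -> [-0.0068, 0.0033, 0.0756] [0.0, 0.0, -0.0]
```

Call:
send_rows(translation=[[-0.007,0.003,0.04],[-0.007,0.003,0.065],[-0.007,0.003,0.074],[-0.007,0.003,0.077],[-0.007,0.003,0.077],[-0.007,0.003,0.077]], delta_rot=[[0,0,0],[0,0,0],[0,0,0],[0,0,0],[0,0,0],[0,0,0]], gripper=[-1,-1,-1,-1,-1,-1])

```text
t: 12.2
tcp_pos: [0.6511, 0.1307, 0.1599]
ee_rot: [0.109, 3.137, 0.001]
wrist_force: [-0.5, -0.5, -1.7]
width: 0.0388
finger_force: 61.5
```

Call:
send_rows(translation=[[0,0,0],[0,0,0],[0,0,0],[0,0,-0.03],[0,0,-0.06],[0,0,-0.06],[0,0,-0.06],[0,0,-0.06]], delta_rot=[[0,0,0],[0,0,0],[0,0,0],[0,0,0],[0,0,0],[0,0,0],[0,0,0],[0,0,0]], gripper=[0.5,0.5,0.5,0.5,0.5,0.5,0.5,0.5])

```text
t: 13.0
tcp_pos: [0.6503, 0.1307, 0.2168]
ee_rot: [-0.108, -3.138, 0.0]
wrist_force: [0.0, 0.3, -0.1]
width: 0.0646
finger_force: 0.0
```

Call:
send_rows(translation=[[0,0,0],[0,0,0],[0,0,0],[0,0,0],[0,0,0],[0,0,0],[0,0,0],[0,0,0]], delta_rot=[[0,0,0],[0,0,0],[0,0,0],[0,0,0],[0,0,0],[0,0,0],[0,0,0],[0,0,0]], gripper=[0.5,0.5,0.5,0.5,0.5,0.5,0.5,0.5])

```text
t: 13.8
tcp_pos: [0.6506, 0.1307, 0.218]
ee_rot: [0.108, 3.14, 0.0]
wrist_force: [1.3, -0.8, -0.2]
width: 0.064
finger_force: 0.0
```

Run:
```python
from h import *
im,d,P=blues("scene",lo=.02); blues("top",lo=.02); pans(P)
plan((650,130,200,176))
```

```text
scene blue [ 149.2 1007.9] [ 94. 117.] -0.3 z 0.0974
scene blue [484.6 859.5] [11. 82.] 12.6 z 0.1005
scene blue [ 359.4 -280. ] [39. 61.] 46.7 z 0.0269
scene blue [607.2 -99. ] [ 39. 121.] 0.8 z 0.1701
scene blue [458.6 118.8] [ 36. 120.] -9.0 z 0.0273
scene blue [651.2 130.1] [ 41. 121.] -4.7 z 0.1342
top blue [604.6 -98.9] [ 40. 121.] 2.3 z 0.1692
top blue [624.4 131.5] [40. 70.] -4.6 z 0.133
top blue [515.7 879.1] [101. 242.] -15.6 z 0.1661
top blue [475.  101.1] [34. 92.] 12.6 z 0.0264
top blue [ 357.8 -280.3] [35. 55.] 46.1 z 0.0267
top blue [127.3 991.6] [ 64. 147.] 1.1 z 0.0963
top blue [ 129. -681.] [39. 42.] 85.5 z 0.0207
top blue [  58.  -640.8] [38. 40.] 88.6 z 0.0199
top blue [  60.6 -720.3] [39. 40.] -28.2 z 0.0206
R pan z hist [(np.float64(0.1), 30), (np.float64(0.136), 496), (np.float64(0.142), 659), (np.float64(0.148), 20), (np.float64(0.154), 27), (np.float64(0.16), 19), (np.float64(0.166), 318), (np.float64(0.172), 51), (np.float64(0.19), 16), (np.float64(0.196), 23), (np.float64(0.202), 37)]
L pan z hist [(np.float64(0.1), 480), (np.float64(0.106), 719), (np.float64(0.112), 36), (np.float64(0.118), 37), (np.float64(0.124), 39), (np.float64(0.13), 419), (np.float64(0.136), 66), (np.float64(0.22), 17), (np.float64(0.226), 27), (np.float64(0.232), 23), (np.float64(0.238), 28)]
t 13.9 tcp [650.6 130.8 217.9] yaw 176.0 j [ 0.2   0.37  0.47  1.67 -0.    0.27]
(650, 130, 200, 176) -> [0.0005, -0.0008, 0.0179] [0.0, 0.0, 0.0]
```

Call:
send_rows(translation=[[0,0,0.04],[0,0,0.075],[0,0,0.09],[0,0,0.095],[0,0,0.096],[0,0,0.096]], delta_rot=[[0,0,0],[0,0,0],[0,0,0],[0,0,0],[0,0,0],[0,0,0]], gripper=[0.5,0.5,0.5,0.5,0.5,0.5])

```text
t: 14.5
tcp_pos: [0.6512, 0.1309, 0.1237]
ee_rot: [0.108, 3.138, 0.001]
wrist_force: [0.8, 0.1, 1.1]
width: 0.064
finger_force: 0.0
```

Call:
send_rows(translation=[[0,0,0],[0,0,0],[0,0,0],[0,0,0],[0,0,-0.05],[0,0,-0.1],[0,0,-0.13],[0,0,-0.13]], delta_rot=[[0,0,0],[0,0,0],[0,0,0],[0,0,0],[0,0,0],[0,0,0],[0,0,0],[0,0,0]], gripper=[-1,-1,-1,-1,-1,-1,-1,-1])

```text
t: 15.3
tcp_pos: [0.6517, 0.131, 0.2577]
ee_rot: [0.108, 3.132, 0.003]
wrist_force: [0.0, 0.9, -0.9]
width: 0.039
finger_force: 61.3
```

Run:
```python
from h import *
im,d=capture("top"); P=cloud("top",d)
save("t3",cv2.resize(im[170:260,150:280],(780,540),interpolation=cv2.INTER_CUBIC))
for nm,cam in(("top",0),("scene",0)):
    if nm=="scene": im,d=capture("scene"); P=cloud("scene",d)
    for z0,z1 in((.03,.04),(.04,.05)):
        m=(P[...,2]>z0)&(P[...,2]<z1)&(P[...,0]>.40)&(P[...,0]<.60)&(P[...,1]>.19)&(P[...,1]<.49)
        X=P[m]; print(nm,z0,m.sum(),*rect(X),X.min(0),X.max(0))
    # long wall centre lines
    m=(P[...,2]>.041)&(P[...,2]<.047)&(P[...,0]>.40)&(P[...,0]<.60)&(P[...,1]>.24)&(P[...,1]<.45); X=P[m]
    for s in (X[X[:,0]<.5],X[X[:,0]>.5]):
        if len(s)>10: f=np.polyfit(s[:,1]-.345,s[:,0],1); print(" wall x at y=.345:",f, len(s), s[:,1].min(),s[:,1].max())
plan((500,340,230,184.6))
```

```text
top 0.03 176 [495.9 405.8] [149. 152.] 4.4 [0.41824894 0.32635384 0.03013133] [0.57407852 0.47922526 0.03996435]
top 0.04 154 [495.8 408.2] [148. 154.] 7.0 [0.41847388 0.32582895 0.04005077] [0.5738831  0.48925709 0.04939978]
 wall x at y=.345: [-0.07364776  0.43050356] 48 0.32811011607128404 0.4488819356733536
 wall x at y=.345: [-0.08118874  0.57254366] 37 0.35202996387451235 0.44745904632722305
scene 0.03 444 [502.8 354.9] [155. 255.] -85.8 [0.4231025  0.22587998 0.03003798] [0.58604998 0.48100987 0.03999044]
scene 0.04 398 [501.7 359.7] [156. 246.] -85.3 [0.41856939 0.23157297 0.04009234] [0.58832827 0.48767058 0.04996503]
 wall x at y=.345: [-0.0813846   0.43255794] 126 0.24121504506688532 0.44824877681128017
 wall x at y=.345: [-0.08484548  0.5741111 ] 145 0.24367897176810333 0.4480334520872054
t 15.4 tcp [650.9 130.8 252.1] yaw 176.0 j [0.2  0.39 0.56 1.74 0.   0.27]
(500, 340, 230, 184.6) -> [0.165, 0.1983, 0.022] [0.0, 0.1, -8.6]
```

View pics/t3.png

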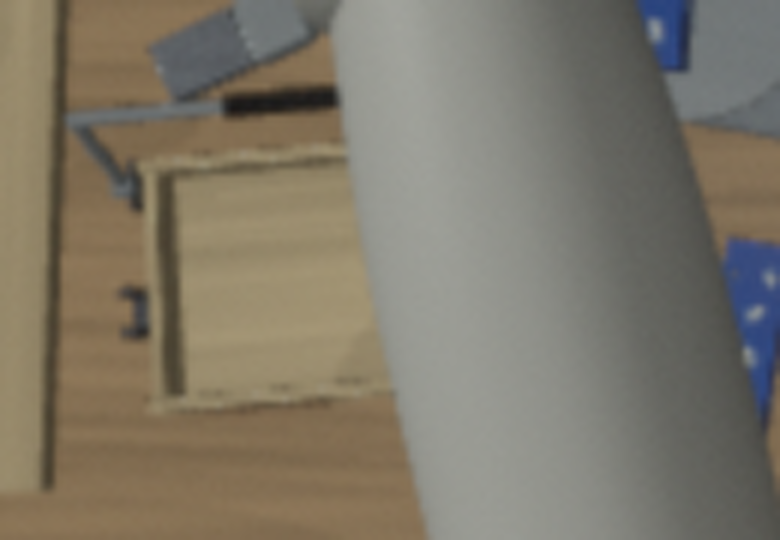

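The end and long walls of the tray are clear: long walls run from crop (160,400) to (390,380), with the notch plate at (130,310) and the hinge at (125,190).

Run:
```python
from h import *
plan((498.4,397.3,230,184.6),(498.4,397.3,23.5,184.6))
```

```text
t 15.4 tcp [650.9 130.8 252.1] yaw 176.0 j [0.2  0.39 0.56 1.74 0.   0.27]
(498.4, 397.3, 230, 184.6) -> [0.1705, 0.2553, 0.022] [0.0, 0.1, -8.6]
(498.4, 397.3, 23.5, 184.6) -> [0.1707, 0.2552, 0.2285] [0.0, 0.1, -8.6]
```

Call:
send_rows(translation=[[0.17,0.255,0.02],[0.17,0.255,0.02],[0.17,0.255,0.02],[0.17,0.255,0.02],[0.17,0.255,0.02],[0.17,0.255,0.02],[0.17,0.255,0.02],[0.17,0.255,0.02]], delta_rot=[[0,0,-2],[0,0,-4],[0,0,-6],[0,0,-8.6],[0,0,-8.6],[0,0,-8.6],[0,0,-8.6],[0,0,-8.6]], gripper=[-1,-1,-1,-1,-1,-1,-1,-1])

```text
t: 16.2
tcp_pos: [0.497, 0.398, 0.2296]
ee_rot: [0.132, -3.136, 0.003]
wrist_force: [0.3, -0.0, -1.3]
width: 0.0384
finger_force: 61.3
```

Call:
send_rows(translation=[[0,0,0],[0,0,0],[0,0,0]], delta_rot=[[0,0,0],[0,0,0],[0,0,0]], gripper=[-1,-1,-1])

```text
t: 16.5
tcp_pos: [0.4993, 0.3957, 0.2318]
ee_rot: [0.124, -3.139, 0.0]
wrist_force: [0.4, -0.3, -1.0]
width: 0.0385
finger_force: 61.3
```

Run:
```python
from h import *
plan((498.4,397.3,70,184.6),(498.4,397.3,23.5,184.6))
blues("scene",lo=.15,hi=.28)
blues("top",lo=.02)
```

```text
t 16.5 tcp [499.3 395.7 231.8] yaw -175.5 j [ 0.67  0.3   0.41  1.68 -0.    0.59]
(498.4, 397.3, 70, 184.6) -> [0.0008, 0.0017, 0.1618] [-0.0, -0.0, -0.1]
(498.4, 397.3, 23.5, 184.6) -> [0.0008, 0.0017, 0.2083] [-0.0, -0.0, -0.1]
scene blue [511.3 397.6] [ 42. 100.] 0.3 z 0.2419
scene blue [457.7 853. ] [ 9. 31.] 3.0 z 0.1654
top blue [604.7 -99.1] [ 40. 120.] 2.5 z 0.1331
top blue [514.7 879.4] [103. 242.] -16.2 z 0.1797
top blue [457.5 118.3] [ 39. 118.] -9.2 z 0.026
top blue [ 357.5 -279.8] [34. 55.] 48.0 z 0.0263
top blue [126.9 987.9] [ 64. 149.] 4.1 z 0.0961
top blue [ 127.  -680.9] [37. 40.] -32.0 z 0.02
top blue [  59.4 -641.6] [37. 38.] -10.3 z 0.0207
top blue [  61.8 -718.7] [39. 41.] -35.5 z 0.0206
```

Call:
send_rows(translation=[[0.003,0.002,0.05],[0.003,0.002,0.1],[0.003,0.002,0.15],[0.003,0.002,0.18],[0.003,0.002,0.2],[0.003,0.002,0.208],[0.003,0.002,0.208],[0.003,0.002,0.208]], delta_rot=[[0,0,0],[0,0,0],[0,0,0],[0,0,0],[0,0,0],[0,0,0],[0,0,0],[0,0,0]], gripper=[-1,-1,-1,-1,-1,-1,-1,-1])

```text
t: 17.4
tcp_pos: [0.496, 0.3987, 0.0248]
ee_rot: [-0.126, 3.138, 0.001]
wrist_force: [0.8, 0.2, -1.3]
width: 0.039
finger_force: 61.3
```

Call:
send_rows(translation=[[0,0,0],[0,0,0],[0,0,0],[0,0,-0.05],[0,0,-0.1],[0,0,-0.15],[0,0,-0.19],[0,0,-0.19]], delta_rot=[[0,0,0],[0,0,0],[0,0,0],[0,0,0],[0,0,0],[0,0,0],[0,0,0],[0,0,0]], gripper=[0.4,0.4,0.4,0.4,0.4,0.4,0.4,0.4])

```text
t: 18.2
tcp_pos: [0.4968, 0.3998, 0.2213]
ee_rot: [-0.127, 3.131, 0.009]
wrist_force: [-0.7, 1.3, 0.4]
width: 0.0597
finger_force: 0.0
```

Run:
```python
from h import *
blues("scene",lo=.015); blues("top",lo=.015)
plan((457.8,118.3,150,171),(457.8,118.3,13,171))
```

```text
scene blue [ 146.6 1005.4] [ 94. 120.] 2.5 z 0.0975
scene blue [486.  860.1] [10. 85.] 11.0 z 0.1002
scene blue [ 360.1 -278.3] [40. 62.] 47.1 z 0.0266
scene blue [445.3 120.6] [36. 86.] -7.6 z 0.027
scene blue [606.6 -97.2] [ 37. 122.] 2.2 z 0.1341
scene blue [471.6 394.2] [39. 67.] 5.5 z 0.0335
scene blue [538.8 400.3] [30. 38.] -88.7 z 0.0333
top blue [604.7 -99.1] [ 40. 120.] 2.5 z 0.1334
top blue [514.8 878.9] [101. 242.] -16.4 z 0.1757
top blue [494.1 396.4] [ 41. 119.] 4.2 z 0.0316
top blue [457.3 118.2] [ 39. 117.] -9.1 z 0.0257
top blue [ 357.8 -280.8] [34. 56.] 48.4 z 0.0257
top blue [126.4 989.4] [ 63. 148.] 2.2 z 0.0961
top blue [ 125.9 -682.2] [40. 42.] 41.9 z 0.0194
top blue [  58.1 -640.9] [39. 43.] 86.9 z 0.0197
top blue [  59.  -720.2] [42. 43.] -81.7 z 0.0195
t 18.3 tcp [495.8 399.  215. ] yaw -175.4 j [0.68 0.29 0.36 1.64 0.   0.6 ]
(457.8, 118.3, 150, 171) -> [0.0607, -0.2768, 0.0645] [0.1, 0.1, 13.6]
(457.8, 118.3, 13, 171) -> [0.061, -0.277, 0.2015] [0.1, 0.1, 13.6]
```

Call:
send_rows(translation=[[0.061,-0.277,0.03],[0.061,-0.277,0.03],[0.061,-0.277,0.03],[0.061,-0.277,0.03],[0.061,-0.277,0.06],[0.061,-0.277,0.06],[0.061,-0.277,0.06],[0.061,-0.277,0.06]], delta_rot=[[0,0,3],[0,0,6],[0,0,9],[0,0,12],[0,0,13.6],[0,0,13.6],[0,0,13.6],[0,0,13.6]], gripper=[0.5,0.5,0.5,0.5,0.5,0.5,0.5,0.5])

```text
t: 19.1
tcp_pos: [0.4562, 0.1167, 0.1525]
ee_rot: [-0.248, -3.13, 0.001]
wrist_force: [1.2, 0.4, -0.8]
width: 0.0639
finger_force: 0.0
```

Run:
```python
from h import *
blues("scene",lo=.015,hi=.05)
plan((457.8,118.3,60,171),(457.8,118.3,12.5,171))
```

```text
scene blue [ 361.4 -279.3] [39. 58.] 44.7 z 0.0268
scene blue [445.1 120.9] [35. 87.] -8.7 z 0.0274
scene blue [472.  394.3] [39. 64.] 5.9 z 0.0333
scene blue [539.1 399.2] [32. 39.] 86.5 z 0.0332
t 19.1 tcp [456.7 117.6 153.1] yaw 171.0 j [ 0.25 -0.11 -0.19  1.5   0.    0.41]
(457.8, 118.3, 60, 171) -> [-0.001, 0.0009, 0.0931] [-0.0, -0.1, 0.0]
(457.8, 118.3, 12.5, 171) -> [-0.0011, 0.0009, 0.1406] [-0.0, -0.1, 0.0]
```

Call:
send_rows(translation=[[-0.001,0.001,0.05],[-0.001,0.001,0.1],[-0.001,0.001,0.13],[-0.001,0.001,0.14],[-0.001,0.001,0.14],[-0.001,0.001,0.14]], delta_rot=[[0,0,0],[0,0,0],[0,0,0],[0,0,0],[0,0,0],[0,0,0]], gripper=[0.5,0.5,0.5,0.5,0.5,0.5])

```text
t: 19.75
tcp_pos: [0.4592, 0.1192, 0.0156]
ee_rot: [0.244, 3.13, 0.001]
wrist_force: [-0.4, 0.8, -0.4]
width: 0.0636
finger_force: 0.0
```

Call:
send_rows(translation=[[0,0,0],[0,0,0],[0,0,0],[0,0,0],[0,0,0],[0,0,-0.05],[0,0,-0.1],[0,0,-0.15]], delta_rot=[[0,0,0],[0,0,0],[0,0,0],[0,0,0],[0,0,0],[0,0,0],[0,0,0],[0,0,0]], gripper=[-1,-1,-1,-1,-1,-1,-1,-1])

```text
t: 20.55
tcp_pos: [0.4579, 0.1183, 0.1665]
ee_rot: [0.245, 3.131, 0.0]
wrist_force: [0.7, -0.0, -0.8]
width: 0.0387
finger_force: 61.0
```

Call:
send_rows(translation=[[0,0,-0.05],[0,0,-0.08],[0,0,-0.08]], delta_rot=[[0,0,0],[0,0,0],[0,0,0]], gripper=[-1,-1,-1])

```text
t: 20.85
tcp_pos: [0.4596, 0.1188, 0.2495]
ee_rot: [0.245, 3.124, 0.004]
wrist_force: [0.4, -0.8, -0.3]
width: 0.0385
finger_force: 61.1
```

Run:
```python
from h import *
im,d,P=blues("scene",lo=.05,hi=.3); pans(P)
plan((650,130,240,171),(650,130,159,171))
```

```text
scene blue [ 149.4 1008. ] [ 96. 114.] -0.1 z 0.0972
scene blue [458.5 120.3] [ 41. 126.] -6.5 z 0.2607
scene blue [484. 860.] [11. 86.] 11.1 z 0.1013
scene blue [606.6 -97.2] [ 37. 121.] 2.2 z 0.1343
R pan z hist [(np.float64(0.1), 419), (np.float64(0.106), 704), (np.float64(0.112), 20), (np.float64(0.118), 21), (np.float64(0.124), 22), (np.float64(0.13), 319), (np.float64(0.136), 51), (np.float64(0.154), 13), (np.float64(0.16), 21), (np.float64(0.166), 41)]
L pan z hist [(np.float64(0.1), 24), (np.float64(0.136), 745), (np.float64(0.142), 1054)]
t 20.9 tcp [459.1 118.6 246.6] yaw 171.0 j [ 0.25 -0.1   0.01  1.67  0.    0.41]
(650, 130, 240, 171) -> [-0.1868, 0.041, 0.0076] [0.1, 0.3, 0.0]
(650, 130, 159, 171) -> [-0.1864, 0.0408, 0.0886] [0.1, 0.3, 0.0]
```

Call:
send_rows(translation=[[-0.187,0.041,0.005],[-0.187,0.041,0.005],[-0.187,0.041,0.005],[-0.187,0.041,0.005],[-0.187,0.041,0.005],[-0.187,0.041,0.04],[-0.187,0.041,0.04],[-0.187,0.041,0.04]], delta_rot=[[0,0,0],[0,0,0],[0,0,0],[0,0,0],[0,0,0],[0,0,0],[0,0,0],[0,0,0]], gripper=[-1,-1,-1,-1,-1,-1,-1,-1])

```text
t: 21.7
tcp_pos: [0.6482, 0.1296, 0.2036]
ee_rot: [-0.245, -3.13, 0.001]
wrist_force: [0.6, 0.3, -0.2]
width: 0.0386
finger_force: 61.0
```

Run:
```python
from h import *
plan((650,130,159,171))
```

```text
t 21.7 tcp [648.2 129.6 203.6] yaw 171.0 j [0.2  0.36 0.42 1.64 0.   0.35]
(650, 130, 159, 171) -> [-0.0019, 0.0007, 0.0446] [-0.0, -0.1, 0.0]
```

Call:
send_rows(translation=[[-0.002,0,0.025],[-0.002,0,0.038],[-0.002,0,0.044],[-0.002,0,0.045],[-0.002,0,0.045],[-0.002,0,0.045]], delta_rot=[[0,0,0],[0,0,0],[0,0,0],[0,0,0],[0,0,0],[0,0,0]], gripper=[-1,-1,-1,-1,-1,-1])

```text
t: 22.3
tcp_pos: [0.6515, 0.1296, 0.1601]
ee_rot: [0.245, 3.131, 0.001]
wrist_force: [0.2, 0.8, -0.8]
width: 0.0391
finger_force: 61.0
```

Call:
send_rows(translation=[[0,0,0],[0,0,0],[0,0,0],[0,0,-0.03],[0,0,-0.06],[0,0,-0.06],[0,0,-0.06],[0,0,-0.06]], delta_rot=[[0,0,0],[0,0,0],[0,0,0],[0,0,0],[0,0,0],[0,0,0],[0,0,0],[0,0,0]], gripper=[0.5,0.5,0.5,0.5,0.5,0.5,0.5,0.5])

```text
t: 23.1
tcp_pos: [0.651, 0.1295, 0.2178]
ee_rot: [-0.245, -3.131, 0.001]
wrist_force: [0.1, -1.0, -0.0]
width: 0.0643
finger_force: 0.0
```

Call:
send_rows(translation=[[0,0,0],[0,0,0],[0,0,0],[0,0,0],[0,0,0],[0,0,0],[0,0,0],[0,0,0]], delta_rot=[[0,0,0],[0,0,0],[0,0,0],[0,0,0],[0,0,0],[0,0,0],[0,0,0],[0,0,0]], gripper=[0.5,0.5,0.5,0.5,0.5,0.5,0.5,0.5])

```text
t: 23.9
tcp_pos: [0.6513, 0.1295, 0.219]
ee_rot: [0.245, 3.132, 0.0]
wrist_force: [0.3, -0.5, -0.4]
width: 0.0639
finger_force: 0.0
```

Run:
```python
from h import *
im,d,P=blues("scene",lo=.02); pans(P); print(bot.get_state()["t"])
plan((650,130,123,171))
```

```text
scene blue [ 148.4 1004.2] [ 92. 119.] 3.3 z 0.0974
scene blue [482.9 859.5] [10. 83.] 9.8 z 0.1006
scene blue [ 361.3 -280.1] [38. 57.] 47.8 z 0.027
scene blue [605.8 -97.2] [ 37. 123.] 2.2 z 0.1342
scene blue [653.2 129. ] [ 40. 121.] -10.0 z 0.1701
scene blue [470.4 394.4] [41. 66.] 6.8 z 0.0332
scene blue [539.6 401.4] [30. 42.] -85.3 z 0.0331
R pan z hist [(np.float64(0.1), 425), (np.float64(0.106), 695), (np.float64(0.112), 17), (np.float64(0.118), 26), (np.float64(0.124), 22), (np.float64(0.13), 320), (np.float64(0.136), 48), (np.float64(0.148), 9), (np.float64(0.154), 9), (np.float64(0.16), 17), (np.float64(0.166), 45)]
L pan z hist [(np.float64(0.1), 24), (np.float64(0.136), 537), (np.float64(0.142), 725), (np.float64(0.148), 35), (np.float64(0.154), 30), (np.float64(0.16), 31), (np.float64(0.166), 454), (np.float64(0.172), 46), (np.float64(0.214), 10), (np.float64(0.22), 11), (np.float64(0.226), 25), (np.float64(0.232), 21), (np.float64(0.238), 18)]
23.95
t 23.9 tcp [651.2 129.5 218.9] yaw 171.0 j [ 0.2   0.37  0.47  1.67 -0.    0.35]
(650, 130, 123, 171) -> [0.0013, 0.0003, 0.0959] [-0.0, -0.0, 0.0]
```

Call:
send_rows(translation=[[0,0,0.03],[0,0,0.05],[0,0,0.057],[0,0,0.058],[0,0,0.058]], delta_rot=[[0,0,0],[0,0,0],[0,0,0],[0,0,0],[0,0,0]], gripper=[0.5,0.5,0.5,0.5,0.5])

```text
t: 24.45
tcp_pos: [0.6515, 0.1296, 0.1619]
ee_rot: [0.245, 3.131, 0.0]
wrist_force: [0.7, 0.3, -0.3]
width: 0.0642
finger_force: 0.0
```

Call:
send_rows(translation=[[0,0,0],[0,0,0],[0,0,0],[0,0,0],[0,0,-0.05],[0,0,-0.09],[0,0,-0.09],[0,0,-0.09]], delta_rot=[[0,0,0],[0,0,0],[0,0,0],[0,0,0],[0,0,0],[0,0,0],[0,0,0],[0,0,0]], gripper=[-1,-1,-1,-1,-1,-1,-1,-1])

```text
t: 25.25
tcp_pos: [0.6517, 0.1296, 0.2518]
ee_rot: [0.245, 3.13, 0.001]
wrist_force: [0.3, -1.2, -1.1]
width: 0.0387
finger_force: 63.5
```

Run:
```python
from h import *
blues("scene",lo=.15,hi=.3)
plan((560,-150,250,176),(515,-431,200,180))
```

```text
scene blue [461.7 854.2] [ 9. 33.] -0.6 z 0.1645
scene blue [651.3 129.1] [ 40. 122.] -9.0 z 0.2592
t 25.3 tcp [651.2 129.5 250.2] yaw 171.0 j [0.2  0.39 0.56 1.74 0.   0.35]
(560, -150, 250, 176) -> [0.0466, -0.2903, 0.0003] [-0.0, -0.0, -5.0]
(515, -431, 200, 180) -> [0.0473, -0.5749, 0.0504] [-0.0, -0.0, -9.0]
```

Call:
send_rows(translation=[[0.024,-0.29,0],[0.024,-0.29,0],[0.024,-0.29,0],[0.024,-0.29,0],[0.024,-0.29,0],[0.024,-0.29,0],[0.024,-0.29,0],[0.024,-0.29,0]], delta_rot=[[0,0,-2],[0,0,-4],[0,0,-6],[0,0,-8],[0,0,-9],[0,0,-9],[0,0,-9],[0,0,-9]], gripper=[-1,-1,-1,-1,-1,-1,-1,-1])

```text
t: 26.1
tcp_pos: [0.5816, -0.154, 0.2493]
ee_rot: [-0.002, -3.139, -0.001]
wrist_force: [-0.4, 0.5, -1.6]
width: 0.0387
finger_force: 63.5
```

Run:
```python
from h import *
plan((515,-431,150,180))
```

```text
t 26.1 tcp [ 581.6 -154.   249.3] yaw 179.9 j [-0.26  0.22  0.35  1.7   0.   -0.26]
(515, -431, 150, 180) -> [0.066, -0.2772, 0.0992] [0.0, -0.1, -0.1]
```

Call:
send_rows(translation=[[0.066,-0.277,0],[0.066,-0.277,0],[0.066,-0.277,0],[0.066,-0.277,0.05],[0.066,-0.277,0.1],[0.066,-0.277,0.1],[0.066,-0.277,0.1],[0.066,-0.277,0.1]], delta_rot=[[0,0,0],[0,0,0],[0,0,0],[0,0,0],[0,0,0],[0,0,0],[0,0,0],[0,0,0]], gripper=[-1,-1,-1,-1,-1,-1,-1,-1])

```text
t: 26.9
tcp_pos: [0.5156, -0.4299, 0.1469]
ee_rot: [-0.0, -3.137, -0.006]
wrist_force: [-0.0, 0.6, -0.6]
width: 0.0388
finger_force: 63.4
```

Run:
```python
from h import *
blues("scene",lo=.12,hi=.2)
plan((515,-431,25,180))
```

```text
scene blue [469.8 856.6] [ 9. 49.] 11.6 z 0.143
scene blue [ 522.7 -429.1] [ 42. 105.] -1.2 z 0.154
scene blue [607.7 -97.2] [ 37. 121.] 2.2 z 0.1343
t 26.9 tcp [ 516.6 -429.2  149.4] yaw -180.0 j [-0.69  0.37  0.34  1.54  0.   -0.69]
(515, -431, 25, 180) -> [0.0013, -0.0021, 0.1244] [0.1, -0.1, 0.0]
```

Call:
send_rows(translation=[[0.001,-0.002,0.05],[0.001,-0.002,0.1],[0.001,-0.002,0.115],[0.001,-0.002,0.121],[0.001,-0.002,0.123],[0.001,-0.002,0.123]], delta_rot=[[0,0,0],[0,0,0],[0,0,0],[0,0,0],[0,0,0],[0,0,0]], gripper=[-1,-1,-1,-1,-1,-1])

```text
t: 27.55
tcp_pos: [0.517, -0.4328, 0.0308]
ee_rot: [-0.002, 3.139, -0.004]
wrist_force: [-0.9, -0.1, -1.3]
width: 0.0385
finger_force: 63.4
```

Call:
send_rows(translation=[[0,0,0.001],[0,0,0.001],[0,0,0.001],[0,0,0.001],[0,0,-0.05],[0,0,-0.1],[0,0,-0.15],[0,0,-0.17]], delta_rot=[[0,0,0],[0,0,0],[0,0,0],[0,0,0],[0,0,0],[0,0,0],[0,0,0],[0,0,0]], gripper=[-1,0.4,0.4,0.4,0.4,0.4,0.4,0.4])

```text
t: 28.35
tcp_pos: [0.5163, -0.433, 0.2041]
ee_rot: [-0.001, 3.136, -0.007]
wrist_force: [0.4, 0.2, 0.1]
width: 0.0595
finger_force: 0.0
```

Run:
```python
from h import *
blues("scene",lo=.015,hi=.2)
im,d,P=blues("top",lo=.015,hi=.2)
m=(abs(P[...,0]-.605)<.07)&(abs(P[...,1]+.1)<.05)&(P[...,2]>.155)&(P[...,2]<.2); print("knob",P[m].mean(0),m.sum())
plan((607,-100,220,2.3))
```

```text
scene blue [ 145.9 1005.8] [ 93. 122.] 1.8 z 0.0973
scene blue [484.8 859.6] [11. 86.] 12.2 z 0.1003
scene blue [ 361.4 -280. ] [38. 60.] 46.6 z 0.0272
scene blue [606.9 -97.1] [ 37. 119.] 2.2 z 0.1342
scene blue [ 514.4 -431.4] [ 40. 123.] -0.3 z 0.0308
scene blue [472.5 395.3] [40. 65.] 4.5 z 0.0335
scene blue [539.1 400.2] [32. 38.] -86.0 z 0.0331
top blue [604.9 -98.9] [ 40. 121.] 2.5 z 0.1334
top blue [514.2 879.8] [101. 242.] -16.4 z 0.1341
top blue [ 514.6 -432. ] [ 40. 118.] -1.3 z 0.0303
top blue [494.5 396.1] [ 41. 119.] 3.8 z 0.0316
top blue [ 358.  -280.6] [36. 55.] 45.0 z 0.026
top blue [126.5 989.6] [ 64. 147.] 2.3 z 0.0962
top blue [ 126.3 -681.5] [42. 42.] -28.9 z 0.0203
top blue [  58.1 -641. ] [39. 42.] 81.0 z 0.0193
top blue [  58.5 -719.8] [40. 44.] -76.2 z 0.0198
knob [ 0.6042364  -0.09907419  0.16636669] 51
t 28.4 tcp [ 516.6 -433.2  202.8] yaw -180.0 j [-0.7   0.38  0.46  1.64 -0.   -0.7 ]
(607, -100, 220, 2.3) -> [-0.0907, 0.3331, -0.0182] [0.5, 0.4, 177.7]
```

Call:
send_rows(translation=[[-0.09,0.333,-0.02],[-0.09,0.333,-0.02],[-0.09,0.333,-0.02],[-0.09,0.333,-0.02],[-0.09,0.333,-0.02],[-0.09,0.333,-0.02],[-0.09,0.333,-0.02],[-0.09,0.333,-0.02]], delta_rot=[[0,0,-2.5],[0,0,-2.5],[0,0,-2.5],[0,0,-2.5],[0,0,-2.5],[0,0,-2.5],[0,0,-2.5],[0,0,-2.5]], gripper=[0.2,0.2,0.2,0.2,0.2,0.2,0.2,0.2])

```text
t: 29.25
tcp_pos: [0.6061, -0.0942, 0.217]
ee_rot: [0.078, -3.14, -0.002]
wrist_force: [0.2, -0.1, -0.0]
width: 0.0512
finger_force: 0.0
```

Call:
send_rows(translation=[[0,0,0],[0,0,0],[0,0,0]], delta_rot=[[0,0,0],[0,0,0],[0,0,0]], gripper=[0.2,0.2,0.2])

```text
t: 29.55
tcp_pos: [0.6049, -0.1005, 0.2174]
ee_rot: [0.067, -3.14, -0.0]
wrist_force: [0.0, 0.1, 0.0]
width: 0.051
finger_force: 0.0
```

Run:
```python
from h import *
plan((606.5,-99.5,151,182.5))
for n in("top","scene"):
    im,d=capture(n); P=cloud(n,d); x,y=P[...,0],P[...,1]
    m=(P[...,2]>.007)&(P[...,2]<.018)&(abs(x-.632)<.085)&(abs(y+.258)<.045)
    m=cv2.morphologyEx(m.astype(np.uint8),cv2.MORPH_OPEN,np.ones((3,3)))>0
    i=im.astype(int); r=m
    print(n,*rect(P[r]),P[r].mean(0),r.sum())
    if n=="scene": save("s4",cv2.resize(im[130:290,200:440],(720,480),interpolation=cv2.INTER_CUBIC))
    else: 
        hs=i[...,0]-i[...,2]; k=m|((abs(x-.632)<.085)&(abs(y+.258)<.045)); print("r-b pctl",np.percentile(hs[k],[5,25,50,75,95]))
        w=k&(cv2.cvtColor(im,cv2.COLOR_RGB2HSV)[...,1]>120); 
        if w.sum()>20: print("sat",w.sum(),*rect(P[w]))
```

```text
t 29.6 tcp [ 604.9 -100.5  217.4] yaw -177.6 j [-0.16  0.24  0.3   1.64 -0.   -0.21]
(606.5, -99.5, 151, 182.5) -> [-0.0017, 0.0009, 0.0664] [0.0, -0.0, -0.1]
top [ 635.2 -254. ] [ 55. 118.] -0.2 [ 0.63931055 -0.25580021  0.01103062] 336
r-b pctl [44. 46. 48. 50. 52.]
scene [ 634.3 -258.1] [ 60. 133.] 3.8 [ 0.63744718 -0.25801217  0.01102943] 657
```

View pics/s4.png

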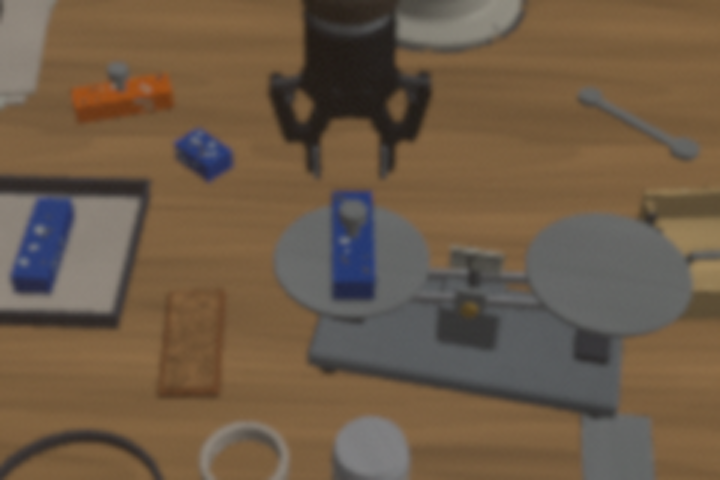

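Call:
send_rows(translation=[[-0.002,0.001,0.03],[-0.002,0.001,0.055],[-0.002,0.001,0.064],[-0.002,0.001,0.066],[-0.002,0.001,0.066],[-0.002,0.001,0.066]], delta_rot=[[0,0,0],[0,0,0],[0,0,0],[0,0,0],[0,0,0],[0,0,0]], gripper=[0.2,0.2,0.2,0.2,0.2,0.2])

```text
t: 30.25
tcp_pos: [0.6078, -0.0983, 0.1534]
ee_rot: [-0.069, 3.139, -0.001]
wrist_force: [-0.4, -0.0, 0.2]
width: 0.0514
finger_force: 0.0
```

Call:
send_rows(translation=[[0,0,0],[0,0,0],[0,0,0],[0,0,0],[0,0,-0.05],[0,0,-0.1],[0,0,-0.1],[0,0,-0.1]], delta_rot=[[0,0,0],[0,0,0],[0,0,0],[0,0,0],[0,0,0],[0,0,0],[0,0,0],[0,0,0]], gripper=[-1,-1,-1,-1,-1,-1,-1,-1])

```text
t: 31.05
tcp_pos: [0.6079, -0.0982, 0.253]
ee_rot: [-0.07, 3.139, -0.001]
wrist_force: [0.3, 0.4, -2.2]
width: 0.0239
finger_force: 59.0
```

Run:
```python
from h import *
blues("scene",lo=.15,hi=.3)
plan((633,-258,230,183.8))
```

```text
scene blue [460.9 856.1] [13. 30.] 13.3 z 0.1645
scene blue [629.7 -96.9] [34. 74.] 1.7 z 0.2341
t 31.1 tcp [607.3 -98.1 251.3] yaw -177.5 j [-0.16  0.26  0.39  1.71  0.   -0.2 ]
(633, -258, 230, 183.8) -> [-0.0185, -0.1609, 0.0213] [0.0, -0.0, -1.3]
```

Call:
send_rows(translation=[[-0.021,-0.161,0.02],[-0.021,-0.161,0.02],[-0.021,-0.161,0.02],[-0.021,-0.161,0.02],[-0.021,-0.161,0.06],[-0.021,-0.161,0.06],[-0.021,-0.161,0.06],[-0.021,-0.161,0.06]], delta_rot=[[0,0,-1.7],[0,0,-1.7],[0,0,-1.7],[0,0,-1.7],[0,0,-1.7],[0,0,-1.7],[0,0,-1.7],[0,0,-1.7]], gripper=[-1,-1,-1,-1,-1,-1,-1,-1])

```text
t: 31.9
tcp_pos: [0.6359, -0.2574, 0.1939]
ee_rot: [-0.118, 3.138, -0.001]
wrist_force: [-0.1, 0.1, 0.1]
width: 0.0241
finger_force: 59.2
```

Call:
send_rows(translation=[[0,0,0.05],[0,0,0.09],[0,0,0.09],[0,0,0.09]], delta_rot=[[0,0,0],[0,0,0],[0,0,0],[0,0,0]], gripper=[-1,-1,-1,-1])

```text
t: 32.3
tcp_pos: [0.636, -0.2577, 0.1042]
ee_rot: [-0.117, 3.138, -0.001]
wrist_force: [0.7, -0.6, -0.6]
width: 0.0237
finger_force: 59.3
```

Run:
```python
from h import *
blues("scene",lo=.04,hi=.3)
plan((635,-258.5,58,184))
```

```text
scene blue [ 147.  1003.9] [ 92. 124.] 4.4 z 0.0973
scene blue [482.9 859.4] [ 9. 83.] 10.2 z 0.1005
scene blue [ 659.1 -255.6] [38. 71.] 3.5 z 0.085
t 32.4 tcp [ 636.7 -258.2  105.6] yaw -175.7 j [-0.39  0.41  0.3   1.46 -0.   -0.46]
(635, -258.5, 58, 184) -> [0.0019, -0.0001, 0.0476] [-0.1, 0.2, 0.3]
```

Call:
send_rows(translation=[[0,-0.001,0.03],[0,-0.001,0.039],[0,-0.001,0.043],[0,-0.001,0.044],[0,-0.001,0.044]], delta_rot=[[0,0,0],[0,0,0],[0,0,0],[0,0,0],[0,0,0]], gripper=[-1,-1,-1,-1,-1])

```text
t: 32.85
tcp_pos: [0.6361, -0.2593, 0.0594]
ee_rot: [-0.116, 3.138, -0.001]
wrist_force: [0.4, -0.5, -1.3]
width: 0.0237
finger_force: 59.3
```

Run:
```python
from h import *
blues("scene",lo=.03,hi=.06)
plan((635,-258.5,56.5,184))
```

```text
scene blue [ 515.  -431.6] [ 39. 121.] -1.0 z 0.0316
scene blue [470.9 394.3] [42. 65.] 6.9 z 0.0332
scene blue [539.4 400. ] [29. 40.] 85.2 z 0.0332
scene blue [ 661.7 -257.2] [39. 64.] 3.4 z 0.0408
t 32.9 tcp [ 636.  -259.2   59.3] yaw -175.8 j [-0.39  0.42  0.22  1.38  0.   -0.46]
(635, -258.5, 56.5, 184) -> [0.001, 0.0008, 0.0028] [-0.0, 0.1, 0.2]
```

Lower about 2 mm and release.

Call:
send_rows(translation=[[0,0,0.002],[0,0,0.002],[0,0,0.002],[0,0,0.002],[0,0,0.002],[0,0,-0.05],[0,0,-0.1],[0,0,-0.15]], delta_rot=[[0,0,0],[0,0,0],[0,0,0],[0,0,0],[0,0,0],[0,0,0],[0,0,0],[0,0,0]], gripper=[-1,-1,0.1,0.1,0.1,0.1,0.1,0.1])

```text
t: 33.7
tcp_pos: [0.635, -0.2588, 0.2074]
ee_rot: [0.116, -3.139, -0.0]
wrist_force: [0.5, -1.6, -0.2]
width: 0.0468
finger_force: 0.0
```

Call:
send_rows(translation=[[0.05,0,-0.02],[0.1,0.05,-0.02],[0.14,0.1,-0.02],[0.15,0.13,-0.02],[0.15,0.13,-0.02]], delta_rot=[[0,0,0],[0,0,0],[0,0,0],[0,0,0],[0,0,0]], gripper=[0.1,0.1,0.1,0.1,0.1])

```text
t: 34.2
tcp_pos: [0.4739, -0.1382, 0.2267]
ee_rot: [-0.118, 3.139, 0.0]
wrist_force: [1.9, -0.3, 1.5]
width: 0.047
finger_force: 0.0
```

Run:
```python
from h import *
blues("scene",lo=.015,hi=.2); im,d,P=blues("top",lo=.015,hi=.2)
save("t5",cv2.resize(im[100:300,140:500],(792,440),interpolation=cv2.INTER_CUBIC))
for n in("top","scene"):
    im,d=capture(n); P=cloud(n,d); x,y=P[...,0],P[...,1]
    if n=="scene":
        m=(P[...,2]>.007)&(P[...,2]<.018)&(abs(x-.632)<.085)&(abs(y+.258)<.045); print("rest",*rect(P[m]))
    m=(P[...,2]>.11)&(P[...,2]<.13)&(x>.55)&(x<.62)&(y>.2)&(y<.5); X=P[m]
    f=np.polyfit(X[:,1]-.35,X[:,0],1); print(n,"rod",f,X.mean(0),X.min(0),X.max(0))
plan((480,340,260,184))
```

```text
scene blue [ 149.1 1006.9] [ 94. 115.] -0.3 z 0.0973
scene blue [482.1 858.6] [11. 84.] 11.0 z 0.1006
scene blue [ 360.  -280.2] [41. 60.] 48.2 z 0.0266
scene blue [ 515.1 -431.8] [ 39. 122.] -0.7 z 0.0311
scene blue [471.2 394.3] [39. 68.] 4.5 z 0.0331
scene blue [541.2 400.4] [31. 39.] -89.6 z 0.0329
scene blue [ 634.7 -259.2] [ 39. 121.] 5.0 z 0.0392
top blue [ 635.8 -259.2] [ 40. 113.] 3.0 z 0.0386
top blue [513.7 880.1] [101. 243.] -16.9 z 0.1342
top blue [ 514.5 -431.8] [ 39. 118.] -1.1 z 0.03
top blue [493.8 396.6] [ 41. 118.] 4.6 z 0.0314
top blue [ 358.1 -279.9] [35. 57.] 46.6 z 0.0265
top blue [126.2 989.1] [ 64. 148.] 2.0 z 0.0963
top blue [ 126.9 -681.7] [41. 41.] -74.2 z 0.0192
top blue [  57.  -641.7] [38. 43.] -89.8 z 0.0199
top blue [  58.6 -721.8] [42. 43.] 35.2 z 0.0197
top rod [-0.07837611  0.59332685] [0.59300181 0.35414725 0.11629982] [0.57729225 0.21968993 0.11027711] [0.6059682  0.48538149 0.12506913]
rest [ 635.8 -258.1] [ 60. 132.] 3.2
scene rod [-0.08002722  0.59679101] [0.59669729 0.351171   0.11657852] [0.57967817 0.20045393 0.1103699 ] [0.61798307 0.4883166  0.12687614]
t 34.4 tcp [ 476.6 -140.5  226.2] yaw -175.7 j [-0.29 -0.05  0.02  1.63 -0.   -0.36]
(480, 340, 260, 184) -> [-0.0393, 0.4789, -0.034] [-0.0, 0.1, 0.3]
```

View pics/t5.png

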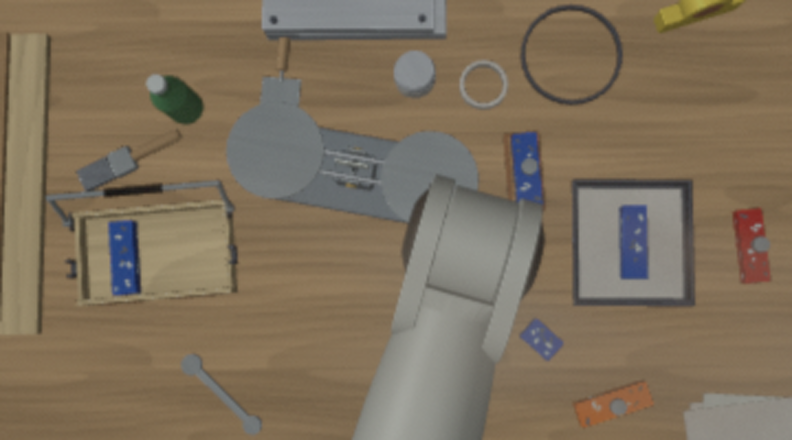

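The reference bar sits on its rest at (525,168), one bar is in the tray at (122,258) and one is on the oven tray at (633,242). The bail rod runs from (50,200) to (220,185).

Run:
```python
from h import *
plan((540,250,240,240),(594,350,200,274.7))
for r in search_frame("spray","scene")[:1]: print(r)
im,d=capture("scene");P=cloud("scene",d)
m=(P[...,2]>.10)&(P[...,2]<.18)&(P[...,0]>.64)&(P[...,1]>.22)&(P[...,1]<.42); print("spray",P[m].mean(0),m.sum())
```

```text
t 34.4 tcp [ 476.6 -140.5  226.2] yaw -175.7 j [-0.29 -0.05  0.02  1.63 -0.   -0.36]
(540, 250, 240, 240) -> [-0.0924, 0.3847, -0.0139] [-0.1, 0.0, -55.7]
(594, 350, 200, 274.7) -> [-0.1537, 0.4804, 0.0261] [-0.1, 0.0, -90.4]
{'rect': [449.5, 236.3, 38.1, 52.2], 'confidence': 0.82}
spray [0.7567448  0.300111   0.13070604] 504
```

Call:
send_rows(translation=[[-0.092,0.385,-0.014],[-0.092,0.385,-0.014],[-0.092,0.385,-0.014],[-0.092,0.385,-0.014],[-0.092,0.385,-0.014],[-0.092,0.385,-0.014],[-0.092,0.385,-0.014],[-0.092,0.385,-0.014]], delta_rot=[[0,0,-8],[0,0,-16],[0,0,-24],[0,0,-32],[0,0,-40],[0,0,-48],[0,0,-56],[0,0,-56]], gripper=[0.2,0.2,0.2,0.2,0.2,0.2,0.2,0.2])

```text
t: 35.3
tcp_pos: [0.5405, 0.2523, 0.2391]
ee_rot: [1.582, -2.713, -0.0]
wrist_force: [0.6, -0.9, 1.0]
width: 0.0514
finger_force: 0.0
```

Run:
```python
from h import *
plan((594,350,200,274.7))
```

```text
t 35.3 tcp [540.5 252.3 239.1] yaw -119.5 j [ 0.44  0.2   0.3   1.67 -0.   -0.62]
(594, 350, 200, 274.7) -> [-0.1114, 0.0016, 0.039] [0.0, -0.0, -34.2]
```

Call:
send_rows(translation=[[-0.111,0.002,0],[-0.111,0.002,0],[-0.111,0.002,0.039],[-0.111,0.002,0.039],[-0.111,0.002,0.039],[-0.111,0.002,0.039]], delta_rot=[[0,0,-8],[0,0,-16],[0,0,-24],[0,0,-32],[0,0,-34.2],[0,0,-34.2]], gripper=[0.2,0.2,0.2,0.2,0.2,0.2])

```text
t: 35.9
tcp_pos: [0.5938, 0.3474, 0.1991]
ee_rot: [2.304, -2.133, -0.001]
wrist_force: [0.1, 0.5, -0.1]
width: 0.0514
finger_force: 0.0
```

Run:
```python
from h import *
plan((594,350,95,274.7))
im,d=capture("scene"); save("s6",cv2.resize(im[140:280,380:560],(720,560),interpolation=cv2.INTER_CUBIC))
```

```text
t 35.9 tcp [593.8 347.4 199.1] yaw -85.6 j [ 0.53  0.43  0.51  1.65 -0.   -1.12]
(594, 350, 95, 274.7) -> [-0.0027, -0.0006, 0.1041] [0.1, -0.1, -0.3]
```

View pics/s6.png

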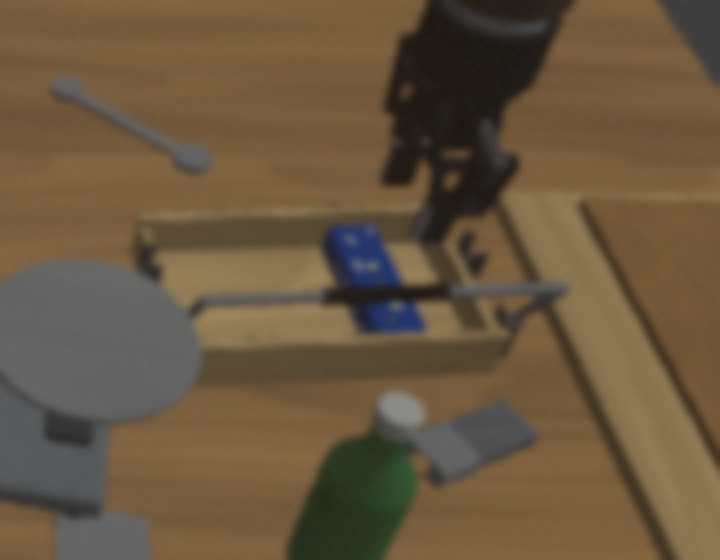

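Call:
send_rows(translation=[[0,0,0.05],[0,0,0.09],[0,0,0.104],[0,0,0.104]], delta_rot=[[0,0,0],[0,0,0],[0,0,0],[0,0,0]], gripper=[0.2,0.2,0.2,0.2])

```text
t: 36.35
tcp_pos: [0.5922, 0.3468, 0.0949]
ee_rot: [2.302, -2.133, -0.002]
wrist_force: [0.0, -0.7, 0.4]
width: 0.0513
finger_force: 0.0
```

Call:
send_rows(translation=[[0,0.013,0],[0,0.026,0],[0,0.039,0],[0,0.052,0],[0,0.065,0],[0,0.078,0],[0,0.09,0],[0,0.1,0]], delta_rot=[[0,0,0],[0,0,0],[0,0,0],[0,0,0],[0,0,0],[0,0,0],[0,0,0],[0,0,0]], gripper=[0.2,0.2,0.2,0.2,0.2,0.2,0.2,0.2])

```text
t: 37.15
tcp_pos: [0.4936, 0.3403, 0.099]
ee_rot: [-2.303, 2.132, -0.002]
wrist_force: [3.8, 0.7, -2.6]
width: 0.0513
finger_force: 1.9
```

Run:
```python
from h import *
plan((494,344,110,274.7))
im,d=capture("scene"); save("s7",cv2.resize(im[140:280,380:560],(720,560),interpolation=cv2.INTER_CUBIC))
P=cloud("scene",d)
for lo,hi in((.23,.31),(.38,.47)):
    m=(P[...,2]>.055)&(P[...,2]<.13)&(P[...,0]>.43)&(P[...,0]<.62)&(P[...,1]>lo)&(P[...,1]<hi); 
    if m.sum(): print(np.median(P[m],0),m.sum())
```

```text
t 37.1 tcp [493.6 340.3  99. ] yaw -85.6 j [ 0.6   0.19  0.02  1.4  -0.   -1.04]
(494, 344, 110, 274.7) -> [-0.0037, -0.0007, -0.011] [-0.2, 0.1, -0.3]
[0.52183884 0.27362712 0.10498716] 84
[0.50979009 0.4210784  0.10515814] 96
```

View pics/s7.png

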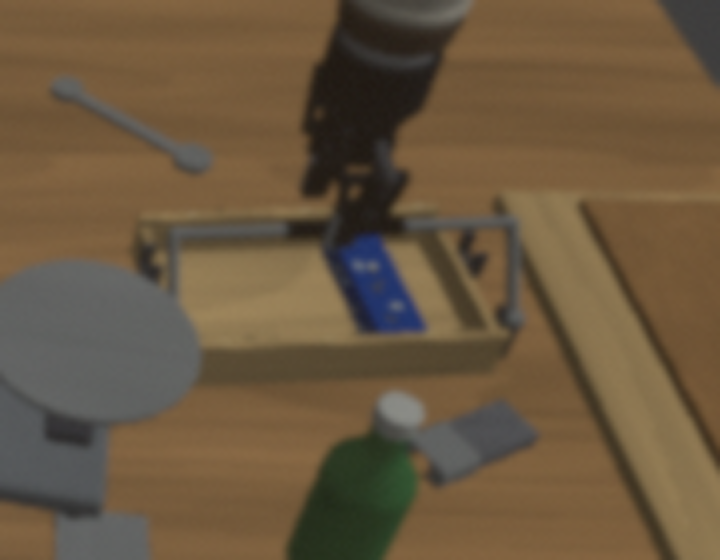

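Call:
send_rows(translation=[[0,-0.008,0],[0,-0.008,-0.03],[0,-0.008,-0.07],[0,-0.012,-0.07],[0,-0.016,-0.07],[0,-0.016,-0.07],[0,-0.016,-0.07],[0,-0.016,-0.07]], delta_rot=[[0,0,0],[0,0,0],[0,0,0],[0,0,0],[0,0,0],[0,0,0],[0,0,0],[0,0,0]], gripper=[0.2,0.2,0.2,-1,-1,-1,-1,-1])

```text
t: 38.0
tcp_pos: [0.5089, 0.3409, 0.1659]
ee_rot: [2.305, -2.133, -0.001]
wrist_force: [0.0, -0.2, 0.1]
width: 0.0002
finger_force: 0.0
```

Run:
```python
from h import *
plan((513,345,125,274.7),(500.6,345,104,274.7),(491.5,345,86.7,274.7),(488,345,74,274.7),(487,345,60,274.7))
im,d=capture("scene"); P=cloud("scene",d); print(bot.get_state()["width"])
for lo,hi in((.23,.31),(.38,.47)):
    m=(P[...,2]>.055)&(P[...,2]<.13)&(P[...,0]>.43)&(P[...,0]<.62)&(P[...,1]>lo)&(P[...,1]<hi); 
    if m.sum(): print(np.median(P[m],0),m.sum())
```

```text
t 38.0 tcp [508.9 340.9 165.9] yaw -85.6 j [ 0.59  0.22  0.19  1.54  0.   -1.06]
(513, 345, 125, 274.7) -> [-0.0038, -0.0045, 0.0408] [0.1, -0.0, -0.3]
(500.6, 345, 104, 274.7) -> [-0.0048, 0.0078, 0.0619] [0.1, -0.0, -0.3]
(491.5, 345, 86.7, 274.7) -> [-0.0055, 0.0169, 0.0792] [0.1, -0.0, -0.3]
(488, 345, 74, 274.7) -> [-0.0058, 0.0203, 0.0919] [0.1, -0.0, -0.3]
(487, 345, 60, 274.7) -> [-0.0059, 0.0213, 0.1059] [0.1, -0.0, -0.3]
2.7873265917170965e-05
[0.52024751 0.27384006 0.10388921] 86
[0.5077973  0.42161349 0.10317669] 92
```

Call:
send_rows(translation=[[-0.005,-0.004,0.04],[-0.005,0.002,0.052],[-0.005,0.008,0.062],[-0.005,0.013,0.071],[-0.005,0.017,0.079],[-0.006,0.019,0.086],[-0.006,0.02,0.092],[-0.006,0.021,0.099]], delta_rot=[[0,0,0],[0,0,0],[0,0,0],[0,0,0],[0,0,0],[0,0,0],[0,0,0],[0,0,0]], gripper=[-1,-1,-1,-1,-1,-1,-1,-1])

```text
t: 38.85
tcp_pos: [0.488, 0.3456, 0.0677]
ee_rot: [-2.305, 2.133, -0.0]
wrist_force: [0.0, 0.0, 0.8]
width: -0.0002
finger_force: 0.4
```

Call:
send_rows(translation=[[0,0,0.003],[0,0,0.005],[0,0,0.006],[0,0,0.006]], delta_rot=[[0,0,0],[0,0,0],[0,0,0],[0,0,0]], gripper=[-1,-1,-1,-1])

```text
t: 39.25
tcp_pos: [0.4879, 0.3455, 0.0619]
ee_rot: [-2.306, 2.134, -0.0]
wrist_force: [0.6, 0.8, 0.1]
width: 0.0001
finger_force: 0.0
```

Run:
```python
from h import *
plan((487,345,60,274.7)); 
for n in("scene","top"):
    im,d=capture(n); P=cloud(n,d)
    for lo,hi in((.27,.32),(.42,.45)):
        m=(P[...,2]>.039)&(P[...,2]<.1)&(P[...,0]>.45)&(P[...,0]<.54)&(P[...,1]>lo)&(P[...,1]<hi); 
        if m.sum(): print(n,np.median(P[m],0),m.sum())
```

```text
t 39.2 tcp [487.9 345.5  61.9] yaw -85.6 j [ 0.62  0.2  -0.04  1.33 -0.   -1.03]
(487, 345, 60, 274.7) -> [0.0004, 0.0009, 0.0019] [-0.0, 0.0, -0.3]
scene [0.49459828 0.30120906 0.04993323] 52
scene [0.48286576 0.43603248 0.04790729] 27
top [0.49100316 0.30023844 0.04884963] 46
```

Call:
send_rows(translation=[[0,0,0.002],[0,0,0.003],[0,0,0.004],[0,0,0.005],[0,0,0.005]], delta_rot=[[0,0,0],[0,0,0],[0,0,0],[0,0,0],[0,0,0]], gripper=[-1,-1,-1,-1,-1])

```text
t: 39.85
tcp_pos: [0.4882, 0.3458, 0.0605]
ee_rot: [-2.304, 2.132, -0.001]
wrist_force: [-8.2, -5.9, 23.9]
width: -0.0
finger_force: 12.1
```

Call:
send_rows(translation=[[0,0,-0.03],[0,0,-0.08],[0,0,-0.13],[0,0,-0.17],[0.08,0.05,-0.17],[0.16,0.08,-0.17],[0.16,0.08,-0.17],[0.16,0.08,-0.17]], delta_rot=[[0,0,0],[0,0,0],[0,0,0],[0,0,0],[0,0,0],[0,0,0],[0,0,0],[0,0,0]], gripper=[-1,-1,-1,-1,-1,-1,-1,-1])

```text
t: 40.65
tcp_pos: [0.4192, 0.1775, 0.2273]
ee_rot: [-2.305, 2.134, -0.001]
wrist_force: [0.7, 0.1, 0.7]
width: 0.0001
finger_force: 0.0
```

Run:
```python
from h import *
ims,d,P=blues("scene",lo=.015,hi=.2); imt,dt,Pt=blues("top",lo=.015,hi=.2); pans(P)
for n,Q in(("scene",P),("top",Pt)):
    for lo,hi in((.23,.29),(.33,.36),(.42,.45)):
        m=(Q[...,2]>.04)&(Q[...,2]<.1)&(Q[...,0]>.45)&(Q[...,0]<.54)&(Q[...,1]>lo)&(Q[...,1]<hi)
        if m.sum(): print(n,"rod",np.median(Q[m],0),m.sum())
    m=(Q[...,2]>.007)&(Q[...,2]<.018)&(abs(Q[...,0]-.632)<.085)&(abs(Q[...,1]+.258)<.045); print(n,"rest",*rect(Q[m]))
save("s8",cv2.resize(ims[120:320,120:540],(798,380),interpolation=cv2.INTER_CUBIC))
save("t8",cv2.resize(imt[170:260,150:280],(780,540),interpolation=cv2.INTER_CUBIC))
```

```text
scene blue [ 151.9 1005.3] [ 92. 112.] 3.5 z 0.0977
scene blue [482. 859.] [11. 79.] 10.6 z 0.1015
scene blue [ 361.1 -279.5] [40. 60.] 49.6 z 0.0267
scene blue [ 514.4 -432.2] [ 40. 123.] -0.4 z 0.0309
scene blue [497.1 395.8] [ 39. 118.] 3.4 z 0.0331
scene blue [ 635. -259.] [ 38. 119.] 3.8 z 0.0392
top blue [ 632.6 -259.5] [ 40. 119.] 4.2 z 0.0384
top blue [514.1 879.2] [106. 244.] -16.6 z 0.1333
top blue [ 514.6 -432.4] [ 41. 118.] -0.3 z 0.0299
top blue [527.1 398.7] [39. 53.] 6.5 z 0.0315
top blue [ 357.9 -280.5] [35. 56.] 45.7 z 0.0264
top blue [126.5 989.9] [ 64. 147.] 0.8 z 0.0962
top blue [ 127.4 -681.5] [40. 42.] 45.1 z 0.0198
top blue [  57.8 -640.9] [38. 44.] 87.2 z 0.0199
top blue [  58.8 -720.3] [42. 43.] 89.6 z 0.0192
R pan z hist [(np.float64(0.118), 993), (np.float64(0.124), 604)]
L pan z hist [(np.float64(0.118), 354), (np.float64(0.124), 1423)]
scene rod [0.49638539 0.25746786 0.04781527] 53
scene rod [0.49104801 0.34337071 0.05064769] 43
scene rod [0.48173155 0.43347487 0.04741882] 27
scene rest [ 634.1 -258.1] [ 59. 134.] 3.5
top rod [0.49773215 0.24642268 0.04814411] 19
top rod [0.48139813 0.44638473 0.05189438] 3
top rest [ 631.7 -255.4] [ 73. 132.] -0.8
```

View pics/s8.png

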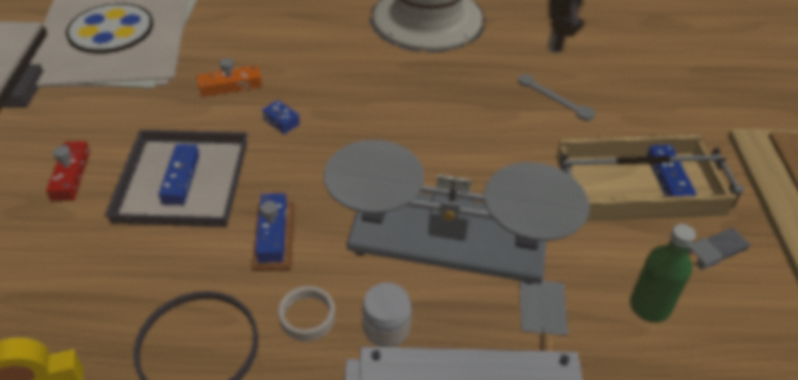

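View pics/t8.png

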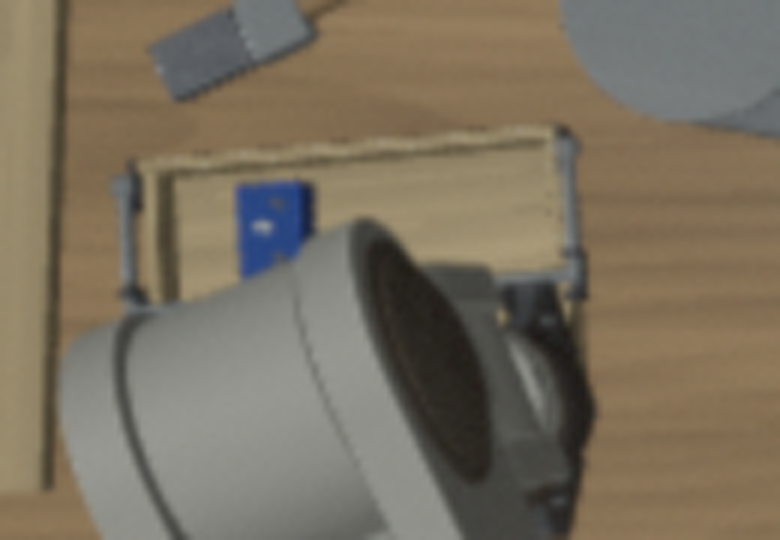

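The bail is down with both arms at the notch plates, crop (130,290) and (575,280). The bars, the reference bar and the other things on the bench are all where they should be.

```bash
python3 -c "
from h import *
print(ticket.finish_job())"
```

```text
the job is handed in; nothing more can be done
None
```

The job is handed in: I found two pressed bars, and the heavier one is in the dispatch tray under the closed bail, the lighter one is on the oven tray, and the reference bar is back on its rest within about 1 mm of the middle.

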